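# Helmet-care row from the tile stand into the blue crate, reversed

## Robot

A 7-joint arm with a two-finger parallel gripper is mounted at the origin on the work surface. World frame = base frame: x ahead of the robot, y to its left, z up, the work surface at z = 0. Lengths are in m, angles in degrees, forces in N, time in s.
With the tool pointing down it reaches from about 0.425 to 1.025 m from the base axis. Payload 9.4 kg.
Tool frame: the origin (TCP) lies midway between the tips of the shut fingers; the grasp point (between the pads) lies robot.grip_point_offset behind it (robot.grip_point_offset is the distance from the TCP to the grasp point, in m); z points along the fingers, y is the direction in which the jaws open and shut (so a half turn about z gives the same grasp; the last joint's range is limited). The gripper opens to 93 mm and grips with 3 to 60 N. Pads are 15 mm wide; open, the fingers measure 128 mm over their backs; the gripper's body (75 mm by 188 mm) begins 65 mm behind the grasp point.
Start: joints at [62.527, 34.337, -0.143, 91.639, 0.103, 54.024, -4.572], TCP at [0.284, -0.667, 0.219] pointing down, gripper open.
Joint ranges: [-147.43, 147.43], [-19.82, 112.94], [-74.19, 73.91], [6.32, 146.72], [-59.91, 239.91], [6.04, 106.73], [-150.56, 150.56]. Speed limits (degrees/s): [127.2, 127.2, 172.46, 172.46, 180, 180, 180].

## Interface

Orientations are given as [roll, pitch, yaw] about the fixed x, y, z axes, in that order (R = Rz(yaw) Ry(pitch) Rx(roll)).
In Python, from bench import robot gives the robot as it stands.
- The arm moves only by the tool arm_command, never from a script. Its argument "increments" is a list of rows, each a list of 3 entries, a list of its own where there are three numbers: the shift along the tool's x, y, z in cm, then the turn, a rotation vector about the tool's x, y, z in rad, then the finger opening in cm, from 0 to 9.3. A call has exactly 5 rows; each row is the pose to reach, as a shift and turn from the pose commanded when the call began, along the tool's axes at that moment; what a row does not reach only later rows make up. A row lasts 1/12 s, in which the tool goes at most 41.7 mm and 7.16 degrees, less where a joint would pass 70% of its speed; a pose out of reach is approached as far as the arm can. A call with a gripper value outside its range is refused whole. The fingers move at their own pace and stop on an object; "newtons" is the grip in N (left out, the last holds). Time passes only in rows, so rows that repeat a pose let the fingers close, or fill a call up. It gives the time, the measured TCP pose, the force and the opening at its end, in the units of the state.
- robot.sense(): the state, without advancing time (a new reading comes with each control period).
- robot.grab_frame(name): name is "scene" or "side" or "wrist"; returns a dict with "img" (420x560x3 uint8, red, green, blue), "z_map" (420x560 float32, m along the optical axis (not along the pixel's ray), 0 where there is no reading), "intrinsics" (3x3 intrinsics, pixels), "R" (3x3) and "t" (3): a world point X has camera coordinates R X + t; the wrist camera has in their place "hand_eye" (4x4, takes a point from camera to tool coordinates, whose origin is the TCP and whose axes are the flange's). Camera axes: x right, y down, z forward; pixel columns grow to the right and rows downward; lengths in m; the calibration is good to about 2 mm. A picture is of the moment at which its call begins: read the wrist's pose just before it.
- robot.finish_job(): hands the job in, once; it reports no verdict.
The state is a dict: "time_s": time; "joint_positions": joint angles; "qvel": joint speeds; "joint_efforts": joint torques, N m; "position": TCP position; "eef_rot": TCP orientation; "force": force on the tool from outside, world axes, zero at the start; "torque": the same for the moment, N m; "finger_gap": opening from 0.0 (shut) to 1.0 (fully open).
Only numpy, scipy, OpenCV 4.12 (cv2) and the standard library are available. Lean on these libraries where they do the work, as an engineer would, in place of code of your own. Each camera call takes 0.05 s, during which the arm holds its last target.

## Task

Move the four helmet-care things from the tiles on the wooden stand into the blue crate, one to each compartment, in reverse order: seen from the robot, what stands leftmost on the stand goes into the rightmost compartment, the second from the left into the second from the right, and so on. Keep each upright as you carry it and leave all four standing upright on the crate's floor, let go.

Things in the scene. Friction and masses are not known exactly. Their poses are not given: they have to be found in the camera images.
- bottle: Visor-cleaner bottle: round white plastic body 54 mm in diameter, straight to 66 mm, shoulder up to 80 mm, narrow black cap 28 mm in diameter up to 96 mm high in all. About 0.16 kg. Starts upright on its tile; origin: centre of its underside, z up.
- jar: Squat round wax jar: amber glass 54 mm in diameter and 50 mm high, with a wide aluminium lid 56 mm in diameter, 64 mm high in all. About 0.18 kg. Starts upright on its tile; origin: centre of its underside, z up.
- flask: Polish flask: flat-sided grey plastic block with a rectangular plan, 30 mm along its own x, 52 mm along its own y, 84 mm high, with a white cap 20 mm in diameter on top (102 mm in all). About 0.13 kg. Starts upright on its tile, turned up to 17 degrees from the stand's axes; grip it across the 30 mm. Origin: centre of its underside, z up.
- can: Slim aluminium spray can: 40 mm in diameter, straight to 96 mm, then a dark collar and small white nozzle (12 mm in diameter) up to 115 mm. About 0.15 kg. Starts upright on its tile; origin: centre of its underside, z up.
- tile_square: White ceramic sample tile, 8 mm thick, 68 x 68 mm square, lying fixed in one of the four places of the stand (which one varies from start to start). The bottle stands on it at every start, so this tile still marks that thing's starting place after it is gone. Origin: centre of its underside, z up.
- tile_round: White ceramic sample tile, 8 mm thick, a round disc 70 mm in diameter, lying fixed in one of the four places of the stand (which one varies from start to start). The jar stands on it at every start, so this tile still marks that thing's starting place after it is gone. Origin: centre of its underside, z up.
- tile_hex: White ceramic sample tile, 8 mm thick, a hexagon 64 mm across flats, lying fixed in one of the four places of the stand (which one varies from start to start). The flask stands on it at every start, so this tile still marks that thing's starting place after it is gone. Origin: centre of its underside, z up.
- tile_diamond: White ceramic sample tile, 8 mm thick, a 52 mm square laid cornerwise (73 mm over its corners), lying fixed in one of the four places of the stand (which one varies from start to start). The can stands on it at every start, so this tile still marks that thing's starting place after it is gone. Origin: centre of its underside, z up.
- stand: The rack to empty: fixed wooden board, 100 (x) by 340 (y) by 10 mm, with the four tiles in a row along its y at +120, +40, -40, -120 mm, x = 0; the things' undersides are 18 mm above the ledge. Origin: centre of its underside; x points away from the robot, y to the robot's left, turned by up to 7 degrees. It may be the nearer or the farther rack.
- crate: The rack to fill: fixed shallow blue plastic crate, 120 (x) by 324 (y) by 24 mm high, floor 5 mm thick, walls and dividers 4 mm. Four compartments in a row along its y, centres at +120, +40, -40, -120 mm, x = 0, each 76 (y) by 112 (x) mm inside. Snap latch on its -x side. Origin: centre of its underside; x points away from the robot, y to the robot's left, turned by up to 7 degrees.

How it is judged (in metres and radians):
At the end, for the whole second after the job is handed in: Each thing stands in the crate compartment that mirrors its starting place (left-most to right-most and so on): its centre within 24 mm of the compartment's centre along the row and 42 mm across it, its underside on the crate floor (within 6 mm), upright within 0.12 rad, at rest and released (((y of tile_square in the frame of stand between 0.1 and 0.14 m and y of bottle in the frame of crate between -0.144 and -0.096 m) or (y of tile_square in the frame of stand between 0.02 and 0.06 m and y of bottle in the frame of crate between -0.064 and -0.016 m) or (y of tile_square in the frame of stand between -0.06 and -0.02 m and y of bottle in the frame of crate between 0.016 and 0.064 m) or (y of tile_square in the frame of stand between -0.14 and -0.1 m and y of bottle in the frame of crate between 0.096 and 0.144 m)) and x of bottle in the frame of crate between -0.042 and 0.042 m and z of bottle in the frame of crate between -0.001 and 0.011 m and angle between each of bottle, jar, flask, can's own z axis and vertical below 0.12 rad and linear speed of each of bottle, jar, flask, can below 0.03 m/s and angular speed of each of bottle, jar, flask, can below 0.3 rad/s and ((y of tile_round in the frame of stand between 0.1 and 0.14 m and y of jar in the frame of crate between -0.144 and -0.096 m) or (y of tile_round in the frame of stand between 0.02 and 0.06 m and y of jar in the frame of crate between -0.064 and -0.016 m) or (y of tile_round in the frame of stand between -0.06 and -0.02 m and y of jar in the frame of crate between 0.016 and 0.064 m) or (y of tile_round in the frame of stand between -0.14 and -0.1 m and y of jar in the frame of crate between 0.096 and 0.144 m)) and x of jar in the frame of crate between -0.042 and 0.042 m and z of jar in the frame of crate between -0.001 and 0.011 m and ((y of tile_hex in the frame of stand between 0.1 and 0.14 m and y of flask in the frame of crate between -0.144 and -0.096 m) or (y of tile_hex in the frame of stand between 0.02 and 0.06 m and y of flask in the frame of crate between -0.064 and -0.016 m) or (y of tile_hex in the frame of stand between -0.06 and -0.02 m and y of flask in the frame of crate between 0.016 and 0.064 m) or (y of tile_hex in the frame of stand between -0.14 and -0.1 m and y of flask in the frame of crate between 0.096 and 0.144 m)) and x of flask in the frame of crate between -0.042 and 0.042 m and z of flask in the frame of crate between -0.001 and 0.011 m and ((y of tile_diamond in the frame of stand between 0.1 and 0.14 m and y of can in the frame of crate between -0.144 and -0.096 m) or (y of tile_diamond in the frame of stand between 0.02 and 0.06 m and y of can in the frame of crate between -0.064 and -0.016 m) or (y of tile_diamond in the frame of stand between -0.06 and -0.02 m and y of can in the frame of crate between 0.016 and 0.064 m) or (y of tile_diamond in the frame of stand between -0.14 and -0.1 m and y of can in the frame of crate between 0.096 and 0.144 m)) and x of can in the frame of crate between -0.042 and 0.042 m and z of can in the frame of crate between -0.001 and 0.011 m); the robot touches nothing.
It fails at once if a thing is tipped over or carried tilted by more than about 45 degrees (angle between any of bottle, jar, flask, can's own z axis and vertical above 0.8 rad).
It also fails if it takes over 102 s, if anything falls off the work surface, if the arm or the gripper's body presses on something with over 40 N, if the wrist force passes 120 N, or if a joint passes its speed limit or range.

## Working session

There is one attempt and no reset: what is moved stays moved. The work goes in short steps, Python scripts to look and compute and a tool call to move; the robot and the scene stay as the last step left them, time stands still between calls to the robot, and variables do not carry over. Pictures are saved under pics/ and viewed, and the job is handed in when it is done.

Besides the shell and the picture viewer there is one more tool, called after "Emit:" as name([rows], argument=value, ...), one row to a line, values as JSON. arm_command: Moves the arm, as the interface text tells. Its arguments: {"type":"object","properties":{"increments":{"type":"array"},"newtons":{"type":"number"}},"required":["increments"]}

```bash
ls; mkdir -p pics
cat > h.py <<'E'
import numpy as np, cv2, json
from bench import robot
def grab(n):
    f=robot.grab_frame(n); np.savez(f'/tmp/{n}.npz',**{k:np.asarray(v) for k,v in f.items()}); return f
def save(img,p): cv2.imwrite(p,cv2.cvtColor(img,cv2.COLOR_RGB2BGR))
E
python3 - <<'E'
from h import *
s=robot.sense(); print(s); print(robot.grip_point_offset)
for n in ['scene','side','wrist']:
    f=grab(n); save(f['img'],f'pics/{n}0.png')
    print(n,f['intrinsics'],f.get('R'),f.get('t'),f.get('hand_eye'))
print(robot.sense()['time_s'])
E
```

```text
pics
{'time_s': 0.0, 'joint_positions': array([62.52621042, 34.38476075, -0.14630517, 91.68047832,  0.10445011,
       54.02339044, -4.57366173]), 'qvel': array([-0.02174342,  0.06923439, -0.00416198,  0.01115074,  0.03588977,
       -0.09929572, -0.0130813 ]), 'joint_efforts': array([ 1.12045766e-04, -7.65068865e+01,  1.49691615e+00, -2.52355421e+01,
       -5.25481033e-02,  1.69094017e-02,  1.56437322e-04]), 'position': array([ 0.28399594, -0.66653478,  0.21775957]), 'eef_rot': array([-1.79911927e+02,  8.85788202e-03,  2.30823640e+01]), 'force': array([-0.67253974, -0.73279373, -0.73400076]), 'torque': array([-0.00685063, -0.01086288, -0.00219688]), 'finger_gap': 0.9996787796539488}
0.0188
scene [[418.93202928   0.         280.37488274]
 [  0.         418.93202928 218.01119884]
 [  0.           0.           1.        ]] [[-0.70469401  0.70949426  0.00492487]
 [ 0.49397532  0.49559219 -0.71440659]
 [-0.5093081  -0.50100528 -0.6997135 ]] [ 0.37997494 -0.21965965  0.97895206] None
side [[499.89886276   0.         283.47150347]
 [  0.         499.89886276 205.62712568]
 [  0.           0.           1.        ]] [[ 0.93515078 -0.35351027 -0.02288015]
 [-0.2251136  -0.54314527 -0.80889868]
 [ 0.27352674  0.76159287 -0.5875027 ]] [-0.51344623  0.17958886  0.66810711] None
wrist [[332.04447834   0.         278.73616024]
 [  0.         332.04447834 205.05714574]
 [  0.           0.           1.        ]] None None [[ 2.86942116e-04 -9.54121497e-01 -2.99419583e-01  8.51575425e-02]
 [ 9.99999932e-01  2.04030705e-04  3.08169607e-04 -6.17067772e-04]
 [-2.32940458e-04 -2.99419651e-01  9.54121490e-01 -1.66034683e-01]
 [ 0.00000000e+00  0.00000000e+00  0.00000000e+00  1.00000000e+00]]
0.15
```

View pics/scene0.png

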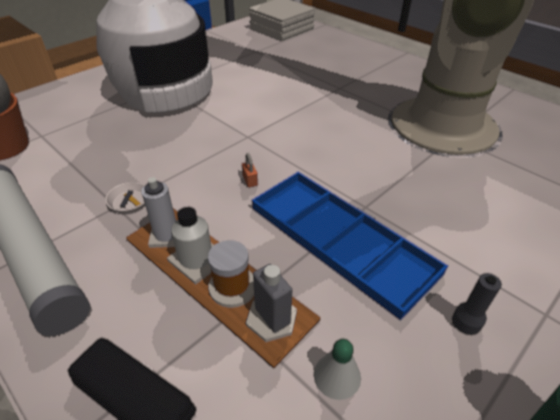

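View pics/side0.png

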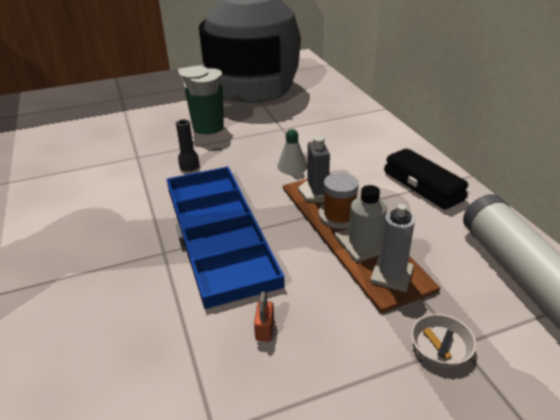

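View pics/wrist0.png

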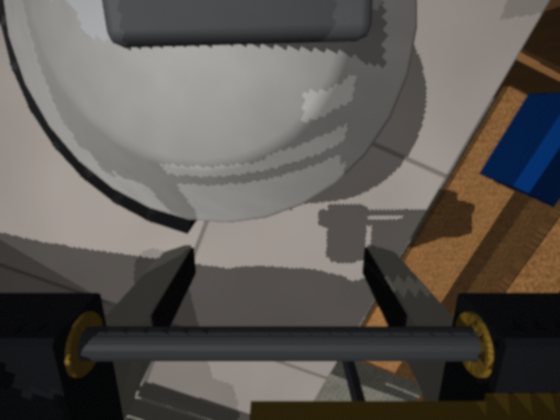

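The side view shows the crate's four compartments at about (215,180)–(235,275). The stand runs from about (320,165) to (400,250), with the flask, jar, bottle and can standing from far to near. In the scene view the crate lies nearer the robot, whose base is at (443,124). Next I'll measure.

```bash
cat >> h.py <<'E'
def cloud(n):
    f=np.load(f'/tmp/{n}.npz'); z=f['z_map']; K=f['intrinsics']; R=f['R'];t=f['t']
    v,u=np.indices(z.shape); c=np.stack([(u-K[0,2])/K[0,0]*z,(v-K[1,2])/K[1,1]*z,z],-1)
    P=(c-t)@R; P[z<=0]=np.nan; return f,P
def ray(f,uv,h):
    K=f['intrinsics'];R=f['R'];t=f['t']; uv=np.atleast_2d(uv).astype(float)
    d=np.c_[(uv[:,0]-K[0,2])/K[0,0],(uv[:,1]-K[1,2])/K[1,1],np.ones(len(uv))]@R
    o=-R.T@t; s=(h-o[2])/d[:,2]; return o+d*s[:,None]
def proj(f,P):
    c=np.atleast_2d(P)@f['R'].T+f['t']; q=c@f['intrinsics'].T; return q[:,:2]/q[:,2:]
E
python3 - <<'E'
from h import *
for n in ['scene','side']:
    f,P=cloud(n); hsv=cv2.cvtColor(f['img'],cv2.COLOR_RGB2HSV)
    b=(hsv[...,0]>100)&(hsv[...,0]<130)&(hsv[...,1]>150)&(P[...,0]>.3)
    w=(hsv[...,0]>3)&(hsv[...,0]<20)&(hsv[...,1]>110)&(P[...,0]>.3)
    t=(hsv[...,1]<60)&(P[...,0]>.3)&(P[...,0]<.9)
    print(n,'table z',np.nanpercentile(P[t][:,2],[5,25,50]))
    for nm,m,lo,hi in [('crate',b,.018,.032),('stand',w,.004,.018)]:
        m=m.astype(np.uint8); k,l,st,_=cv2.connectedComponentsWithStats(m); i=1+st[1:,4].argmax(); m=l==i
        Q=P[m]; Q=Q[~np.isnan(Q[:,0])]
        print(nm,st[i],'z hist',np.histogram(Q[:,2],np.arange(-.01,.06,.005))[0], np.percentile(Q,[2,50,98],axis=0).round(3).tolist())
        T=Q[(Q[:,2]>lo)&(Q[:,2]<hi)]
        print('  rect',cv2.minAreaRect((T[:,:2]*1000).astype(np.float32)),len(T))
        # ray/plane: hull of contour
        h={'crate':.024,'stand':.010}[nm]
        c=max(cv2.findContours(m.astype(np.uint8),0,2)[0],key=cv2.contourArea)[:,0]
        print('  ray rect',cv2.minAreaRect((ray(f,c,h)[:,:2]*1000).astype(np.float32)))
    # objects
    O=(P[...,2]>.025)&(P[...,0]>.3)&(P[...,0]<.95)&(abs(P[...,1])<.5)
    k,l,st,ce=cv2.connectedComponentsWithStats(O.astype(np.uint8))
    for i in range(1,k):
        if st[i,4]>80:
            Q=P[l==i]; print(st[i],ce[i].round(),Q.mean(0).round(3),Q.max(0).round(3),Q.min(0).round(3))
E
```

```text
scene table z [-0.00146781 -0.00041535  0.00044727]
crate [  253   173   194   145 11301] z hist [   0    0 4354 3229  922 1015 1700   81    0    0    0    0    0] [[0.399, -0.095, 0.003], [0.456, 0.087, 0.005], [0.519, 0.222, 0.024]]
  rect ((458.2279968261719, 64.11576843261719), (322.40704345703125, 120.90553283691406), 88.8470230102539) 2196
  ray rect ((463.81463623046875, 65.71363830566406), (323.65740966796875, 129.71226501464844), 88.55443572998047)
stand [   0   17   83  142 4607] z hist [ 0  0  0 47 55 69 67 63 58 66 62 59 57] [[0.312, -1.513, -0.206], [0.509, -1.258, -0.057], [0.767, -0.559, 0.097]]
  rect ((747.1152954101562, -574.8043823242188), (66.58565521240234, 16.38056182861328), 15.136493682861328) 145
  ray rect ((537.6021728515625, -950.4332275390625), (888.0301513671875, 203.11656188964844), 70.30834197998047)
[ 132   13   80   99 5764] [172.  63.] [ 0.401 -0.474  0.121] [ 0.479 -0.452  0.213] [ 0.3   -0.5    0.025]
[242 153  16  26 242] [249. 167.] [ 0.466 -0.157  0.04 ] [ 0.479 -0.139  0.064] [ 0.449 -0.184  0.025]
[   0  164   91  171 7168] [ 35. 260.] [ 0.84
[... 1619 characters left out ...]
9   66   45   59 2022] [203.  94.] [0.526 0.422 0.09 ] [0.575 0.485 0.135] [0.485 0.395 0.025]
[176 119  22  42 603] [185. 140.] [0.453 0.281 0.064] [0.473 0.302 0.103] [0.435 0.271 0.025]
[281 129  23  33 499] [292. 147.] [0.643 0.2   0.05 ] [0.668 0.218 0.084] [0.624 0.187 0.025]
[ 307  135  108  141 6104] [361. 210.] [ 0.651 -0.058  0.075] [0.687 0.122 0.134] [ 0.626 -0.165  0.025]
[ 386  148   83   50 1905] [427. 173.] [0.84  0.036 0.039] [0.892 0.127 0.045] [ 0.803 -0.035  0.025]
[ 463  194   97  131 5493] [518. 248.] [ 0.827 -0.201  0.055] [ 0.883 -0.091  0.072] [ 0.801 -0.316  0.025]
[254 292  20  38 532] [263. 313.] [ 0.458 -0.17   0.039] [ 0.477 -0.142  0.064] [ 0.442 -0.187  0.025]
```

Run:
```python
from h import *
from scipy.optimize import least_squares
for n in ['scene','side']:
    f,P=cloud(n); print(n,'cam',-f['R'].T@f['t']); hsv=cv2.cvtColor(f['img'],cv2.COLOR_RGB2HSV)
    roi=(P[...,0]>.57)&(P[...,0]<.76)&(P[...,1]>-.22)&(P[...,1]<.18)
    w=roi&(hsv[...,0]<20)&(hsv[...,1]>110)&(P[...,2]<.014)&(P[...,2]>.006); Q=P[w]
    print('stand',cv2.minAreaRect((Q[:,:2]*1000).astype(np.float32)),np.median(Q[:,2]))
    ti=roi&(hsv[...,1]<90)&(P[...,2]>.0145)&(P[...,2]<.022); print('tile z',np.median(P[ti][:,2]))
    X=P[roi&(P[...,2]>.03)]; col=f['img'][roi&(P[...,2]>.03)]
    for nm,y0,y1,r,zb,zt in [('can',-.17,-.11,.020,.035,.11),('bottle',-.1,-.02,.027,.03,.08),('jar',-.02,.06,.027,.03,.064),('jarlid',-.02,.06,.028,.07,.0805),('flask',.06,.135,0,.03,.098)]:
        m=(X[:,1]>y0)&(X[:,1]<y1); A=X[m]; top=np.percentile(A[:,2],99.5)
        B=A[(A[:,2]>zb)&(A[:,2]<zt)]
        T=A[A[:,2]>top-.006]
        s=f"{nm} top z {top:.4f} topctr {T[:,:2].mean(0).round(4)} n{len(B)}"
        if r:
            res=least_squares(lambda p:np.hypot(B[:,0]-p[0],B[:,1]-p[1])-r,B[:,:2].mean(0),loss='soft_l1',f_scale=.002)
            s+=f" circ {res.x.round(4)} rms {np.sqrt((res.fun**2).mean()):.4f}"
        else: s+=str(cv2.minAreaRect((B[:,:2]*1000).astype(np.float32)))
        print(s)
```

```text
scene cam [0.87486072 0.32973172 0.52618834]
stand ((659.2866821289062, -24.215118408203125), (98.93463134765625, 339.41729736328125), 2.7010657787323) 0.010010904188270947
tile z 0.01790539525159813
can top z 0.1336 topctr [ 0.6669 -0.1407] n897 circ [ 0.666  -0.1428] rms 0.0007
bottle top z 0.1154 topctr [ 0.6633 -0.0654] n782 circ [ 0.662  -0.0679] rms 0.0006
jar top z 0.0838 topctr [0.6566 0.0135] n539 circ [0.6549 0.0112] rms 0.0005
jarlid top z 0.0838 topctr [0.6566 0.0135] n212 circ [0.6548 0.0112] rms 0.0035
flask top z 0.1210 topctr [0.6538 0.0981] n1102((664.1453857421875, 101.10609436035156), (25.50748634338379, 56.720699310302734), 19.81859016418457)
side cam [ 0.33783238 -0.59279129  0.52603619]
stand ((655.67138671875, -27.951263427734375), (99.69058990478516, 338.5742492675781), 3.119349241256714) 0.009437520420222799
tile z 0.0175753410596394
can top z 0.1328 topctr [ 0.6642 -0.1454] n1204 circ [ 0.6657 -0.1432] rms 0.0008
bottle top z 0.1147 topctr [ 0.6598 -0.071 ] n902 circ [ 0.6617 -0.0681] rms 0.0008
jar top z 0.0833 topctr [0.6528 0.0072] n475 circ [0.6545 0.011 ] rms 0.0009
jarlid top z 0.0833 topctr [0.6528 0.0072] n214 circ [0.6546 0.0111] rms 0.0037
flask top z 0.1205 topctr [0.6506 0.0927] n700((639.70263671875, 90.0282974243164), (27.168134689331055, 58.11016845703125), 21.174043655395508)
```

Run:
```python
from h import *
from scipy.optimize import least_squares
S=[]
for n in ['scene','side']:
    f,P=cloud(n)
    m=(P[...,0]>.6)&(P[...,0]<.72)&(P[...,1]>.05)&(P[...,1]<.145)&(P[...,2]>.035)&(P[...,2]<.096)
    S.append(P[m])
B=np.vstack(S)[:,:2]
print(cv2.minAreaRect((B*1000).astype(np.float32)))
def fn(p):
    c,s=np.cos(p[2]),np.sin(p[2]); d=B-p[:2]; x=d@[c,s]; y=d@[-s,c]
    a,b=abs(x)-.015,abs(y)-.026; return np.where((a<0)&(b<0),np.maximum(a,b),np.hypot(np.maximum(a,0),np.maximum(b,0)))
for g in (0,.2,.35):
    r=least_squares(fn,[.652,.095,g],loss='soft_l1',f_scale=.002); print(r.x[:2].round(4),np.degrees(r.x[2]).round(2),np.sqrt((r.fun**2).mean()))
```

```text
((651.9146728515625, 95.28202819824219), (57.532962799072266, 32.147335052490234), 79.49061584472656)
[0.6522 0.0963] -10.3 0.0007436781753360316
[0.6522 0.0963] -10.3 0.0007436781828107021
[0.6522 0.0963] -10.3 0.0007436781826088051
```

Run:
```python
from h import *
f,P=cloud('scene')
m=np.isfinite(P[...,0])&(P[...,2]>.03)&(P[...,2]<.6)
m[:, 235:]=0
Q=P[m&(P[...,1]<-.3)&(P[...,1]>-.9)]
print(Q.min(0),Q.max(0),np.percentile(Q,[5,50,95],axis=0))
for z in (.05,.15,.2,.25,.28):
    q=Q[abs(Q[:,2]-z)<.01]; print(z,len(q), q[:,:2].min(0) if len(q) else '',q[:,:2].max(0) if len(q) else '')
C=[]
for n in ['scene','side']:
    f,P=cloud(n); hsv=cv2.cvtColor(f['img'],cv2.COLOR_RGB2HSV)
    b=(hsv[...,0]>100)&(hsv[...,0]<130)&(hsv[...,1]>150)&(P[...,0]>.36)&(P[...,0]<.56)&(P[...,2]>.0215)&(P[...,2]<.03)&(P[...,1]<.3)&(P[...,1]>-.2)
    C.append(P[b]); print(cv2.minAreaRect((C[-1][:,:2]*1000).astype(np.float32)))
C=np.vstack(C); print(np.median(C[:,2]),cv2.minAreaRect((C[:,:2]*1000).astype(np.float32)))
```

```text
[ 0.25578875 -0.64891404  0.03002261] [ 0.85346828 -0.30001775  0.23631714] [[ 0.320966   -0.58867855  0.04307923]
 [ 0.44989182 -0.49533511  0.13022257]
 [ 0.81072401 -0.36056937  0.22265748]]
0.05 1293 [ 0.275239   -0.61116092] [ 0.81428265 -0.30006872]
0.15 1115 [ 0.27886579 -0.62845092] [ 0.72220754 -0.45438478]
0.2 1371 [ 0.28621398 -0.6472278 ] [ 0.48828349 -0.4761036 ]
0.25 0  
0.28 0  
((458.1357116699219, 64.10649108886719), (322.5580749511719, 120.72611236572266), 89.00758361816406)
((454.6524353027344, 60.5948486328125), (324.9242858886719, 118.75598907470703), 88.95047760009766)
0.023464137841674285 ((457.1051940917969, 61.66041564941406), (327.33477783203125, 122.99916076660156), 88.81192016601562)
```

The circle fits from the two views agree to within 0.5 mm, and the tile tops measure z≈0.018, as the text says. The helmet near the start is 0.236 m tall, so I lift first.

Add to h.py:
```python
from scipy.spatial.transform import Rotation as Ro
def pose():
    s=robot.sense(); return s,np.array(s['position']),Ro.from_euler('xyz',s['eef_rot'],degrees=True)
def to(x,y,z,yaw):
    s,p,R=pose(); T=Ro.from_euler('xyz',[180,0,yaw],degrees=True)
    d=R.inv().apply(np.array([x,y,z])-p)*100; r=(R.inv()*T).as_rotvec()
    print('t',round(s['time_s'],2),'pos',p.round(4),'rpy',np.round(s['eef_rot'],2),'gap',round(s['finger_gap']*93,1),'F',np.round(s['force'],1))
    print('shift cm',d.round(2),'turn',r.round(3))
```

```text
(no output)
```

Emit:
arm_command([
  [[0, 0, -2], [0, 0, 0], 9.3],
  [[0, 0, -4], [0, 0, 0], 9.3],
  [[0, 0, -6], [0, 0, 0], 9.3],
  [[0, 0, -8], [0, 0, 0], 9.3],
  [[0, 0, -10], [0, 0, 0], 9.3],
])

```text
time_s: 0.57
position: [0.2841, -0.6668, 0.3192]
eef_rot: [-180.0, 0.0, 23.1]
force: [0.7, -0.1, -0.5]
finger_gap: 1.003
```

```bash
python3 -c "
from h import *
to(.60,.09,.3,79.7)"
```

```text
t 0.57 pos [ 0.2841 -0.6668  0.3192] rpy [-1.7996e+02  1.0000e-02  2.3080e+01] gap 93.2 F [ 0.7 -0.1 -0.5]
shift cm [ 58.73 -57.23   1.96] turn [-0.001 -0.    -0.988]
```

Emit:
arm_command([
  [[2, -2, 0], [0, 0, -0.04], 9.3],
  [[4.7, -4.6, 0], [0, 0, -0.09], 9.3],
  [[7.5, -7.3, 0], [0, 0, -0.13], 9.3],
  [[10.2, -9.9, 0], [0, 0, -0.18], 9.3],
  [[13, -12.6, 0], [0, 0, -0.22], 9.3],
])

```text
time_s: 0.98
position: [0.3545, -0.4984, 0.3184]
eef_rot: [-180.0, 0.0, 35.8]
force: [1.1, -0.2, -0.0]
finger_gap: 1.003
```

Emit:
arm_command([
  [[3, -1.9, 0], [0, 0, -0.04], 9.3],
  [[6.1, -3.8, 0], [0, 0, -0.09], 9.3],
  [[9.2, -5.7, 0], [0, 0, -0.13], 9.3],
  [[12.3, -7.6, 0], [0, 0, -0.18], 9.3],
  [[15.3, -9.4, 0], [0, 0, -0.22], 9.3],
])

```text
time_s: 1.4
position: [0.4241, -0.3325, 0.3186]
eef_rot: [-180.0, 0.0, 48.4]
force: [0.5, 0.2, -0.2]
finger_gap: 0.998
```

Emit:
arm_command([
  [[3.4, -1.2, 0], [0, 0, -0.04], 9.3],
  [[6.8, -2.4, 0], [0, 0, -0.09], 9.3],
  [[10.2, -3.6, 0], [0, 0, -0.13], 9.3],
  [[13.6, -4.8, 0], [0, 0, -0.18], 9.3],
  [[17, -6, 0], [0, 0, -0.22], 9.3],
])

```text
time_s: 1.82
position: [0.4923, -0.166, 0.3186]
eef_rot: [180.0, 0.0, 61.0]
force: [0.5, -0.9, 0.3]
finger_gap: 0.999
```

```bash
python3 -c "
from h import *
to(.60,.09,.3,79.7)"
```

```text
t 1.82 pos [ 0.4923 -0.166   0.3186] rpy [1.800e+02 1.000e-02 6.103e+01] gap 92.9 F [ 0.5 -0.9  0.3]
shift cm [27.61 -2.98  1.86] turn [ 0.     0.    -0.326]
```

Emit:
arm_command([
  [[3, 0, 0], [0, 0, -0.06], 9.3],
  [[6, 0, 0], [0, 0, -0.12], 9.3],
  [[9.5, 0, 0], [0, 0, -0.18], 9.3],
  [[12.5, -0.2, 0], [0, 0, -0.25], 9.3],
  [[15, -0.4, 0], [0, 0, -0.32], 9.3],
])

```text
time_s: 2.23
position: [0.5623, -0.0322, 0.3185]
eef_rot: [-180.0, -0.0, 79.5]
force: [-0.6, 0.0, 1.2]
finger_gap: 0.995
```

```bash
cat >> h.py <<'E'
def wrist(pic):
    s,p,R=pose(); f=robot.grab_frame('wrist'); H=f['hand_eye']; 
    Rwc=R.as_matrix()@H[:3,:3]; twc=R.as_matrix()@H[:3,3]+p   # cam->world
    g=dict(img=f['img'],z_map=f['z_map'],intrinsics=f['intrinsics'],R=Rwc.T,t=-Rwc.T@twc)
    np.savez('/tmp/wrist.npz',**g); save(f['img'],pic); return g
E
python3 -c "
from h import *
to(.6522,.0963,.3,79.7)
wrist('pics/w1.png')
f,P=cloud('wrist')
for nm,y0,y1 in [('can',-.17,-.11),('bottle',-.1,-.02),('jar',-.02,.06),('flask',.06,.135)]:
    m=(P[...,0]>.6)&(P[...,0]<.72)&(P[...,1]>y0)&(P[...,1]<y1)&(P[...,2]>.03)&(P[...,2]<.15)
    Q=P[m]
    if len(Q)<30: continue
    top=np.percentile(Q[:,2],99); T=Q[Q[:,2]>top-.004]; print(nm,top.round(4),T[:,:2].mean(0).round(4),np.ptp(T[:,:2],axis=0).round(3),len(T))
"
```

```text
t 2.23 pos [ 0.5623 -0.0322  0.3185] rpy [-1.80e+02 -3.00e-02  7.95e+01] gap 92.6 F [-0.6  0.   1.2]
shift cm [14.27  6.5   1.86] turn [-0.    -0.001 -0.003]
can 0.1209 [ 0.6703 -0.1335] [0.02  0.013] 95
bottle 0.1155 [ 0.6622 -0.0675] [0.027 0.027] 438
jar 0.084 [0.6553 0.0115] [0.055 0.055] 1780
flask 0.1214 [0.6524 0.0962] [0.019 0.019] 340
```

View pics/w1.png

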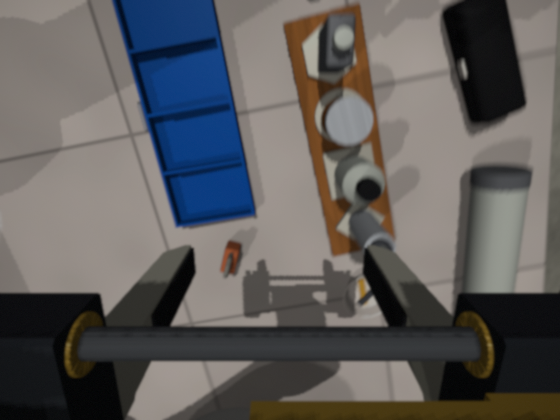

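The wrist view shows the flask cap at (343,38), the jar lid at (348,118), the bottle cap at (368,188) and the can at (372,230). The positions it gives agree with the two fixed views to under 1 mm for the flask, jar and bottle (the can's nozzle is hidden by a finger). Now I go over the flask.

Emit:
arm_command([
  [[2.5, 1.2, 0.4], [0, 0, 0], 9.3],
  [[5.5, 2.5, 0.8], [0, 0, 0], 9.3],
  [[8.5, 4, 1.2], [0, 0, 0], 9.3],
  [[11.5, 5.3, 1.6], [0, 0, 0], 9.3],
  [[14.3, 6.5, 1.9], [0, 0, 0], 9.3],
])

```text
time_s: 2.7
position: [0.6529, 0.0948, 0.2989]
eef_rot: [-180.0, 0.0, 79.2]
force: [-0.2, 0.0, -0.2]
finger_gap: 1.002
```

Emit:
arm_command([
  [[0, 0, 3], [0, 0, 0], 9.3],
  [[0, 0, 6], [0, 0, 0], 9.3],
  [[0, 0, 9], [0, 0, 0], 9.3],
  [[0, 0, 11], [0, 0, 0], 9.3],
  [[0, 0, 13], [0, 0, 0], 9.3],
])

```text
time_s: 3.12
position: [0.6515, 0.0932, 0.1677]
eef_rot: [-179.9, 0.0, 79.2]
force: [1.0, -0.0, 0.2]
finger_gap: 1.003
```

```bash
python3 -c "
from h import *
to(.6523,.0963,.049,79.7)
f,P=cloud('wrist'); hsv=cv2.cvtColor(f['img'],cv2.COLOR_RGB2HSV)
b=(hsv[...,0]>100)&(hsv[...,0]<130)&(hsv[...,1]>150)&(P[...,0]>.36)&(P[...,0]<.56)&(P[...,2]>.0205)&(P[...,2]<.03)
Q=P[b]; print(len(Q),cv2.minAreaRect((Q[:,:2]*1000).astype(np.float32)),Q.min(0),Q.max(0))
"
```

```text
t 3.12 pos [0.6515 0.0932 0.1677] rpy [-1.799e+02  5.000e-02  7.921e+01] gap 93.3 F [ 1.  -0.   0.2]
shift cm [ 0.33  0.04 11.87] turn [-0.002  0.001 -0.009]
2231 ((456.99224853515625, 52.607269287109375), (299.7584228515625, 119.67556762695312), 88.81037139892578) [ 0.39716071 -0.09791383  0.02051968] [0.51947725 0.20368039 0.02684541]
```

Emit:
arm_command([
  [[0.1, 0, 2.5], [0, 0, -0.003], 9.3],
  [[0.3, 0, 5], [0, 0, -0.009], 9.3],
  [[0.3, 0, 7.5], [0, 0, -0.009], 9.3],
  [[0.3, 0, 10], [0, 0, -0.009], 9.3],
  [[0.3, 0, 11.8], [0, 0, -0.009], 9.3],
])

```text
time_s: 3.53
position: [0.6518, 0.096, 0.0492]
eef_rot: [-179.9, 0.1, 79.7]
force: [-0.0, 0.2, 0.4]
finger_gap: 1.001
```

Emit:
arm_command([
  [[0, 0, 0], [0, 0, 0], 7],
  [[0, 0, 0], [0, 0, 0], 4],
  [[0, 0, 0], [0, 0, 0], 2],
  [[0, 0, 0], [0, 0, 0], 2],
  [[0, 0, 0], [0, 0, 0], 2],
], newtons=20)

```text
time_s: 3.95
position: [0.6535, 0.0967, 0.0531]
eef_rot: [179.9, -0.0, 79.7]
force: [0.5, -0.6, -0.2]
finger_gap: 0.691
```

Emit:
arm_command([
  [[0, 0, 0], [0, 0, 0], 2],
  [[0, 0, 0], [0, 0, 0], 2],
  [[0, 0, 0], [0, 0, 0], 2],
  [[0, 0, 0], [0, 0, 0], 2],
  [[0, 0, 0], [0, 0, 0], 2],
], newtons=20)

```text
time_s: 4.37
position: [0.6528, 0.0966, 0.0517]
eef_rot: [180.0, 0.0, 79.7]
force: [-0.3, -0.1, 0.3]
finger_gap: 0.33
```

Emit:
arm_command([
  [[0, 0, 0], [0, 0, 0], 2],
  [[0, 0, 0], [0, 0, 0], 2],
  [[0, 0, -0.3], [0, 0, 0], 2],
  [[0, 0, -0.8], [0, 0, 0], 2],
  [[0, 0, -1.5], [0, 0, 0], 2],
], newtons=20)

```text
time_s: 4.78
position: [0.6523, 0.0965, 0.0665]
eef_rot: [-179.9, 0.0, 79.7]
force: [0.4, 0.2, -1.7]
finger_gap: 0.322
```

Emit:
arm_command([
  [[0, 0, -2], [0, 0, 0], 2],
  [[0, 0, -4.5], [0, 0, 0], 2],
  [[0, 0, -7], [0, 0, 0], 2],
  [[0, 0, -9], [0, 0, 0], 2],
  [[0, 0, -11], [0, 0, 0], 2],
])

```text
time_s: 5.2
position: [0.6528, 0.0966, 0.1786]
eef_rot: [180.0, -0.0, 79.7]
force: [0.3, 0.1, -1.0]
finger_gap: 0.321
```

```bash
python3 -c "
from h import *
to(.456,-.0565,.18,89)
f=grab('side'); save(f['img'],'pics/s1.png')
"
```

```text
t 5.2 pos [0.6528 0.0966 0.1786] rpy [ 1.7995e+02 -2.0000e-02  7.9740e+01] gap 29.9 F [ 0.3  0.1 -1. ]
shift cm [-18.57 -16.64  -0.16] turn [ 0.001 -0.    -0.162]
```

View pics/s1.png

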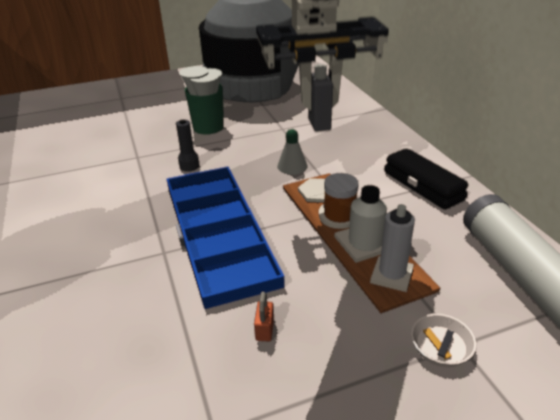

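The flask hangs upright in the gripper at (320,100), clear of the hexagonal tile at (315,190). Now I carry it to the right-most compartment.

Emit:
arm_command([
  [[-1, -0.9, 0], [0, 0, 0], 2],
  [[-3, -2.7, 0], [0, 0, 0], 2],
  [[-5.2, -4.7, 0], [0, 0, 0], 2],
  [[-7.5, -6.7, 0], [0, 0, 0], 2],
  [[-9.8, -8.8, 0], [0, 0, 0], 2],
])

```text
time_s: 5.67
position: [0.5476, 0.0152, 0.1767]
eef_rot: [180.0, -0.0, 79.8]
force: [0.6, -0.0, -2.0]
finger_gap: 0.322
```

Emit:
arm_command([
  [[-2.3, -2, 0], [0, 0, -0.03], 2],
  [[-4.5, -4, 0], [0, 0, -0.07], 2],
  [[-6.5, -5.8, 0], [0, 0, -0.11], 2],
  [[-8, -7.1, 0], [0, 0, -0.14], 2],
  [[-8.8, -7.8, 0], [0, 0, -0.16], 2],
])

```text
time_s: 6.08
position: [0.4537, -0.0587, 0.1768]
eef_rot: [-179.9, 0.1, 88.9]
force: [-1.0, 0.5, -0.3]
finger_gap: 0.321
```

```bash
python3 -c "
from h import *
to(.456,-.0565,.0395,89)
"
```

```text
t 6.08 pos [ 0.4537 -0.0587  0.1768] rpy [-1.7992e+02  7.0000e-02  8.8910e+01] gap 29.8 F [-1.   0.5 -0.3]
shift cm [ 0.24  0.24 13.72] turn [-0.001  0.001 -0.002]
```

Emit:
arm_command([
  [[0.1, 0.1, 2], [0, 0, 0], 2],
  [[0.2, 0.2, 5], [0, 0, 0], 2],
  [[0.2, 0.2, 8], [0, 0, 0], 2],
  [[0.2, 0.2, 10], [0, 0, 0], 2],
  [[0.2, 0.2, 11.8], [0, 0, 0], 2],
])

```text
time_s: 6.5
position: [0.4581, -0.0549, 0.0574]
eef_rot: [-180.0, -0.0, 88.9]
force: [-0.0, -0.7, -1.2]
finger_gap: 0.321
```

```bash
python3 -c "
from h import *
to(.456,-.0565,.039,89)
f=grab('side'); save(f['img'][150:360,130:410].repeat(2,0).repeat(2,1),'pics/s2.png')
"
```

```text
t 6.5 pos [ 0.4581 -0.0549  0.0574] rpy [-1.7997e+02 -1.0000e-02  8.8910e+01] gap 29.9 F [-0.  -0.7 -1.2]
shift cm [-0.17 -0.2   1.84] turn [-0.    -0.    -0.002]
```

View pics/s2.png

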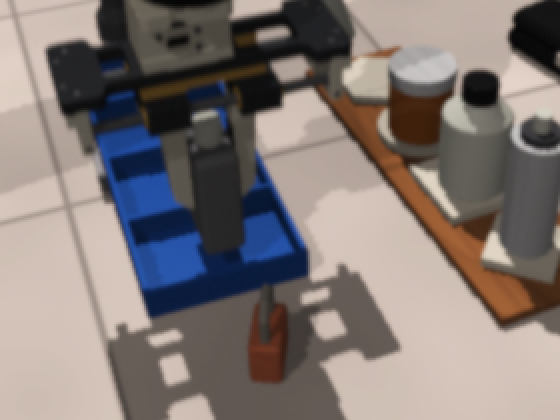

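The flask hangs at (215,190) in the enlarged side view, over the nearest compartment, which is the right-most one for the robot. I lower it onto the floor.

Emit:
arm_command([
  [[0, 0, 0.5], [0, 0, 0], 2],
  [[0, 0, 1], [0, 0, 0], 2],
  [[0, 0, 1.3], [0, 0, 0], 2],
  [[0, 0, 1.5], [0, 0, 0], 2],
  [[0, 0, 1.7], [0, 0, 0], 2],
])

```text
time_s: 6.97
position: [0.4587, -0.055, 0.0421]
eef_rot: [179.9, 0.0, 88.9]
force: [-0.2, -0.4, -1.3]
finger_gap: 0.321
```

```bash
python3 -c "
from h import *
to(.456,-.0565,.039,89)
"
```

```text
t 6.97 pos [ 0.4587 -0.055   0.0421] rpy [179.93   0.    88.9 ] gap 29.9 F [-0.2 -0.4 -1.3]
shift cm [-0.15 -0.27  0.31] turn [ 0.001  0.    -0.002]
```

Emit:
arm_command([
  [[0, 0, 0.1], [0, 0, 0], 2],
  [[0, 0, 0.2], [0, 0, 0], 2],
  [[0, 0, 0.2], [0, 0, 0], 2],
  [[0, 0, 0.2], [0, 0, 0], 2],
  [[0, 0, 0.2], [0, 0, 0], 2],
])

```text
time_s: 7.38
position: [0.4584, -0.0549, 0.0397]
eef_rot: [180.0, 0.0, 88.9]
force: [0.7, 0.0, -1.6]
finger_gap: 0.324
```

Emit:
arm_command([
  [[0, 0, 0.1], [0, 0, 0], 2],
  [[0, 0, 0.1], [0, 0, 0], 2],
  [[0, 0, 0.1], [0, 0, 0], 2],
  [[0, 0, 0.1], [0, 0, 0], 2],
  [[0, 0, 0.1], [0, 0, 0], 2],
])

```text
time_s: 7.8
position: [0.4583, -0.0549, 0.0386]
eef_rot: [-180.0, 0.0, 88.9]
force: [-0.2, -0.6, -1.6]
finger_gap: 0.321
```

Emit:
arm_command([
  [[0, 0, 0.05], [0, 0, 0], 2],
  [[0, 0, 0.1], [0, 0, 0], 2],
  [[0, 0, 0.15], [0, 0, 0], 2],
  [[0, 0, 0.15], [0, 0, 0], 2],
  [[0, 0, 0.15], [0, 0, 0], 2],
])

```text
time_s: 8.22
position: [0.4584, -0.0549, 0.0384]
eef_rot: [179.9, 0.0, 88.9]
force: [-2.5, 1.2, 23.2]
finger_gap: 0.319
```

The wrist force jumped to 23 N, so the flask is on the floor. I release it.

Emit:
arm_command([
  [[0, 0, -0.1], [0, 0, 0], 3.3],
  [[0, 0, -0.1], [0, 0, 0], 4],
  [[0, 0, -0.1], [0, 0, 0], 5],
  [[0, 0, -0.1], [0, 0, 0], 6],
  [[0, 0, -0.1], [0, 0, 0], 6],
])

```text
time_s: 8.63
position: [0.4583, -0.0549, 0.0379]
eef_rot: [-180.0, -0.0, 88.9]
force: [-0.2, 0.1, -0.3]
finger_gap: 0.591
```

Emit:
arm_command([
  [[0, 0, -0.1], [0, 0, 0], 6],
  [[0, 0, -1], [0, 0, 0], 6],
  [[0, 0, -3], [0, 0, 0], 6],
  [[0, 0, -5.5], [0, 0, 0], 6],
  [[0, 0, -8], [0, 0, 0], 6],
])

```text
time_s: 9.05
position: [0.4577, -0.0547, 0.1186]
eef_rot: [-179.9, -0.0, 88.9]
force: [0.5, -0.1, -0.1]
finger_gap: 0.646
```

Emit:
arm_command([
  [[0, 0, -2.5], [0, 0, 0], 9.3],
  [[0, 0, -5], [0, 0, 0], 9.3],
  [[0, 0, -7], [0, 0, 0], 9.3],
  [[0, 0, -8.5], [0, 0, 0], 9.3],
  [[0, 0, -9], [0, 0, 0], 9.3],
])

```text
time_s: 9.47
position: [0.4591, -0.055, 0.2101]
eef_rot: [179.8, 0.0, 88.9]
force: [1.2, 0.0, -0.5]
finger_gap: 0.957
```

```bash
python3 -c "
from h import *
to(.655,.0112,.2,90)
"
```

```text
t 9.47 pos [ 0.4591 -0.055   0.2101] rpy [1.7983e+02 3.0000e-02 8.8890e+01] gap 89.0 F [ 1.2  0.  -0.5]
shift cm [ 7.   19.46  1.07] turn [ 0.003  0.    -0.019]
```

Emit:
arm_command([
  [[1, 2.8, 0], [0, 0, 0], 9.3],
  [[2.2, 6.2, 0], [0, 0, 0], 9.3],
  [[3.5, 9.7, 0], [0, 0, -0.01], 9.3],
  [[4.8, 13.2, 0], [0, 0, -0.02], 9.3],
  [[5.9, 16.4, 0], [0, 0, -0.02], 9.3],
])

```text
time_s: 9.88
position: [0.6249, 0.0018, 0.207]
eef_rot: [-179.9, 0.0, 90.1]
force: [-0.3, -0.6, -0.2]
finger_gap: 1.0
```

```bash
python3 -c "
from h import *
to(.6549,.0112,.1,90)
"
```

```text
t 9.88 pos [0.6249 0.0018 0.207 ] rpy [-179.95    0.     90.1 ] gap 93.0 F [-0.3 -0.6 -0.2]
shift cm [ 0.93  3.01 10.7 ] turn [-0.001  0.     0.002]
```

Emit:
arm_command([
  [[0.5, 1.8, 0], [0, 0, 0], 9.3],
  [[0.9, 3, 2], [0, 0, 0], 9.3],
  [[0.9, 3, 5], [0, 0, 0], 9.3],
  [[0.9, 3, 8], [0, 0, 0], 9.3],
  [[0.9, 3, 10.5], [0, 0, 0], 9.3],
])

```text
time_s: 10.3
position: [0.6525, 0.0101, 0.1]
eef_rot: [-179.9, 0.0, 90.1]
force: [-0.0, -0.1, -0.9]
finger_gap: 1.003
```

```bash
python3 -c "
from h import *
to(.6549,.0112,.029,90)
"
```

```text
t 10.3 pos [0.6525 0.0101 0.1   ] rpy [-1.7986e+02  1.0000e-02  9.0080e+01] gap 93.3 F [-0.  -0.1 -0.9]
shift cm [0.11 0.26 7.09] turn [-0.002  0.     0.001]
```

Emit:
arm_command([
  [[0.1, 0.2, 2], [0, 0, 0], 9.3],
  [[0.1, 0.2, 4], [0, 0, 0], 9.3],
  [[0.1, 0.2, 5.5], [0, 0, 0], 9.3],
  [[0.1, 0.2, 6.5], [0, 0, 0], 9.3],
  [[0.1, 0.2, 7], [0, 0, 0], 9.3],
])

```text
time_s: 10.72
position: [0.6542, 0.011, 0.0307]
eef_rot: [-179.8, 0.0, 90.1]
force: [-0.2, -0.6, 1.0]
finger_gap: 1.003
```

Emit:
arm_command([
  [[0, 0, 0], [0, 0, 0], 7],
  [[0, 0, 0], [0, 0, 0], 4.5],
  [[0, 0, 0], [0, 0, 0], 4.5],
  [[0, 0, 0], [0, 0, 0], 4.5],
  [[0, 0, 0], [0, 0, 0], 4.5],
], newtons=20)

```text
time_s: 11.13
position: [0.6559, 0.0109, 0.034]
eef_rot: [179.9, 0.0, 90.0]
force: [0.5, -0.0, 0.5]
finger_gap: 0.692
```

Emit:
arm_command([
  [[0, 0, 0], [0, 0, 0], 4.5],
  [[0, 0, 0], [0, 0, 0], 4.5],
  [[0, 0, 0], [0, 0, 0], 4.5],
  [[0, 0, 0], [0, 0, 0], 4.5],
  [[0, 0, 0], [0, 0, 0], 4.5],
], newtons=20)

```text
time_s: 11.55
position: [0.6555, 0.0109, 0.0336]
eef_rot: [180.0, 0.0, 90.1]
force: [-2.1, -0.6, 6.2]
finger_gap: 0.597
```

The gap of 55.5 mm suggests the pads touch the lid rim. I reopen, go 9 mm lower so they sit on the glass, and grip again.

Emit:
arm_command([
  [[0, 0, 0], [0, 0, 0], 7],
  [[0, 0, 0], [0, 0, 0], 7],
  [[0, 0, 0.3], [0, 0, 0], 7],
  [[0, 0, 0.6], [0, 0, 0], 7],
  [[0, 0, 0.9], [0, 0, 0], 7],
], newtons=20)

```text
time_s: 11.97
position: [0.6553, 0.011, 0.0236]
eef_rot: [-180.0, 0.0, 90.1]
force: [0.6, -0.3, -1.4]
finger_gap: 0.751
```

Emit:
arm_command([
  [[0, 0, 0], [0, 0, 0], 7],
  [[0, 0, 0], [0, 0, 0], 6],
  [[0, 0, 0], [0, 0, 0], 4.5],
  [[0, 0, 0], [0, 0, 0], 4.5],
  [[0, 0, 0], [0, 0, 0], 4.5],
])

```text
time_s: 12.38
position: [0.6554, 0.011, 0.0241]
eef_rot: [-180.0, -0.0, 90.1]
force: [0.3, -0.3, -1.8]
finger_gap: 0.597
```

Emit:
arm_command([
  [[0, 0, 0], [0, 0, 0], 4.5],
  [[0, 0, 0], [0, 0, 0], 4.5],
  [[0, 0, 0], [0, 0, 0], 4.5],
  [[0, 0, 0], [0, 0, 0], 4.5],
  [[0, 0, 0], [0, 0, 0], 4.5],
])

```text
time_s: 12.8
position: [0.6554, 0.011, 0.0241]
eef_rot: [-180.0, 0.0, 90.1]
force: [0.9, -0.7, -1.3]
finger_gap: 0.6
```

```bash
python3 -c "
from h import *
to(.6549,.0112,.029,90)
f=grab('side'); save(f['img'][100:310,230:510].repeat(2,0).repeat(2,1),'pics/s3.png')
"
```

```text
t 12.8 pos [0.6554 0.011  0.0241] rpy [-180.      0.     90.06] gap 55.8 F [ 0.9 -0.7 -1.3]
shift cm [ 0.02 -0.05 -0.49] turn [-0.     0.     0.001]
```

View pics/s3.png

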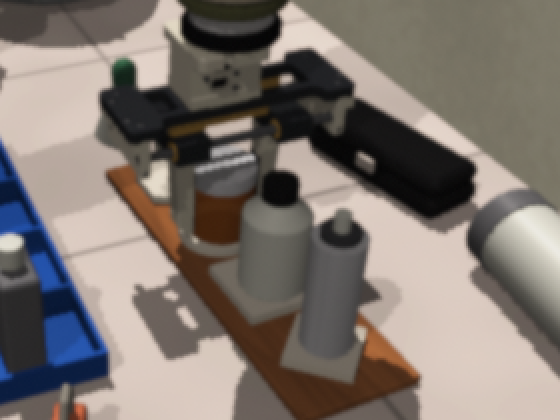

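The side view shows the fingers on the lid at (225,175), and the gap of 55.8 mm also fits the 56 mm lid. Only the lid is gripped, so I regrip with the pads level with it, about 32 mm higher.

Emit:
arm_command([
  [[0, 0, 0], [0, 0, 0], 7],
  [[0, 0, 0], [0, 0, 0], 7],
  [[0, 0, -0.5], [0, 0, 0], 7],
  [[0, 0, -1.2], [0, 0, 0], 7],
  [[0, 0, -2], [0, 0, 0], 7],
])

```text
time_s: 13.27
position: [0.6553, 0.011, 0.0447]
eef_rot: [-180.0, 0.0, 90.1]
force: [-0.1, 0.8, 0.2]
finger_gap: 0.751
```

Emit:
arm_command([
  [[0, 0, -0.5], [0, 0, 0], 7],
  [[0, 0, -1], [0, 0, 0], 7],
  [[0, 0, -1.1], [0, 0, 0], 7],
  [[0, 0, -1.1], [0, 0, 0], 7],
  [[0, 0, -1.1], [0, 0, 0], 6],
])

```text
time_s: 13.68
position: [0.6553, 0.0109, 0.0551]
eef_rot: [-180.0, 0.0, 90.1]
force: [-0.2, 0.6, 0.5]
finger_gap: 0.718
```

Emit:
arm_command([
  [[0, 0, 0], [0, 0, 0], 4.5],
  [[0, 0, 0], [0, 0, 0], 4.5],
  [[0, 0, 0], [0, 0, 0], 4.5],
  [[0, 0, 0], [0, 0, 0], 4.5],
  [[0, 0, 0], [0, 0, 0], 4.5],
])

```text
time_s: 14.1
position: [0.6552, 0.011, 0.0548]
eef_rot: [-180.0, 0.0, 90.1]
force: [0.4, 0.8, -2.7]
finger_gap: 0.597
```

Emit:
arm_command([
  [[0, 0, 0], [0, 0, 0], 4.5],
  [[0, 0, 0], [0, 0, 0], 4.5],
  [[0, 0, 0], [0, 0, 0], 4.5],
  [[0, 0, 0], [0, 0, 0], 4.5],
  [[0, 0, 0], [0, 0, 0], 4.5],
], newtons=25)

```text
time_s: 14.52
position: [0.6554, 0.011, 0.0551]
eef_rot: [-180.0, 0.0, 90.1]
force: [0.1, 0.2, -1.3]
finger_gap: 0.597
```

Emit:
arm_command([
  [[0, 0, -0.5], [0, 0, 0], 4.5],
  [[0, 0, -2], [0, 0, 0], 4.5],
  [[0, 0, -4], [0, 0, 0], 4.5],
  [[0, 0, -6.5], [0, 0, 0], 4.5],
  [[0, 0, -9], [0, 0, 0], 4.5],
])

```text
time_s: 14.93
position: [0.655, 0.0111, 0.1461]
eef_rot: [-179.9, -0.0, 90.1]
force: [0.5, 0.4, -1.5]
finger_gap: 0.595
```

```bash
python3 -c "
from h import *
to(.4572,.0235,.15,89)
f=grab('side'); save(f['img'][60:270,200:480].repeat(2,0).repeat(2,1),'pics/s4.png')
"
```

```text
t 14.93 pos [0.655  0.0111 0.1461] rpy [-179.94   -0.     90.07] gap 55.3 F [ 0.5  0.4 -1.5]
shift cm [  1.27 -19.78  -0.37] turn [-0.001 -0.     0.019]
```

View pics/s4.png

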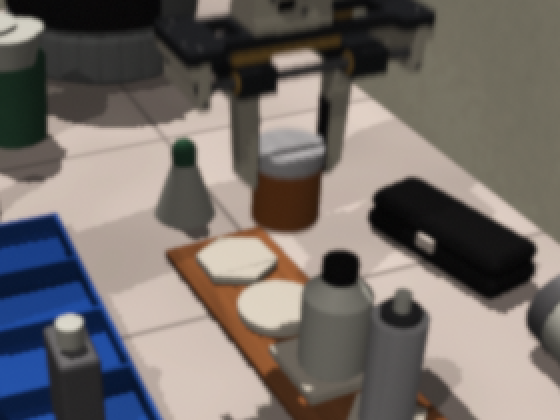

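The jar hangs upright by its lid at (290,180). I carry it towards the robot to the second compartment from the right.

Emit:
arm_command([
  [[0.1, -1, 0], [0, 0, 0], 4.5],
  [[0.2, -3, 0], [0, 0, 0], 4.5],
  [[0.4, -5.5, 0], [0, 0, 0], 4.5],
  [[0.6, -8, 0], [0, 0, 0], 4.5],
  [[0.7, -10.5, 0], [0, 0, 0], 4.5],
])

```text
time_s: 15.4
position: [0.5477, 0.0179, 0.1442]
eef_rot: [-179.9, 0.0, 90.1]
force: [-0.0, 0.2, -1.9]
finger_gap: 0.595
```

Emit:
arm_command([
  [[0.1, -2.5, 0], [0, 0, 0], 4.5],
  [[0.3, -5, 0], [0, 0, 0.01], 4.5],
  [[0.5, -7, 0], [0, 0, 0.02], 4.5],
  [[0.6, -8.5, 0], [0, 0, 0.02], 4.5],
  [[0.6, -9.2, 0], [0, 0, 0.02], 4.5],
])

```text
time_s: 15.82
position: [0.4548, 0.0236, 0.1446]
eef_rot: [-179.8, 0.1, 89.0]
force: [-0.7, -0.1, -2.1]
finger_gap: 0.601
```

```bash
python3 -c "
from h import *
to(.4572,.0235,.043,89)
"
```

```text
t 15.82 pos [0.4548 0.0236 0.1446] rpy [-1.7984e+02  6.0000e-02  8.8960e+01] gap 55.9 F [-0.7 -0.1 -2.1]
shift cm [1.000e-02 2.700e-01 1.016e+01] turn [-0.003  0.001 -0.001]
```

Emit:
arm_command([
  [[0, 0, 1.5], [0, 0, 0], 4.5],
  [[0, 0, 4], [0, 0, 0], 4.5],
  [[0, 0, 6.5], [0, 0, 0], 4.5],
  [[0, 0, 8.5], [0, 0, 0], 4.5],
  [[0, 0, 9.5], [0, 0, 0], 4.5],
])

```text
time_s: 16.23
position: [0.4574, 0.0238, 0.0478]
eef_rot: [-179.9, 0.0, 88.9]
force: [-0.3, -0.3, -0.4]
finger_gap: 0.592
```

Emit:
arm_command([
  [[0, 0, 0.1], [0, 0, 0], 4.5],
  [[0, 0, 0.2], [0, 0, 0], 4.5],
  [[0, 0, 0.3], [0, 0, 0], 4.5],
  [[0, 0, 0.3], [0, 0, 0], 4.5],
  [[0, 0, 0.3], [0, 0, 0], 4.5],
])

```text
time_s: 16.65
position: [0.4588, 0.0237, 0.0477]
eef_rot: [179.9, -0.0, 88.9]
force: [0.0, -0.2, -1.9]
finger_gap: 0.597
```

Emit:
arm_command([
  [[0, 0, 0.1], [0, 0, 0], 4.5],
  [[0, 0, 0.2], [0, 0, 0], 4.5],
  [[0, 0, 0.3], [0, 0, 0], 4.5],
  [[0, 0, 0.4], [0, 0, 0], 4.5],
  [[0, 0, 0.4], [0, 0, 0], 4.5],
])

```text
time_s: 17.07
position: [0.4583, 0.0238, 0.043]
eef_rot: [-180.0, 0.0, 88.9]
force: [-0.8, 0.4, -2.3]
finger_gap: 0.597
```

Emit:
arm_command([
  [[0, 0, 0.1], [0, 0, 0], 4.5],
  [[0, 0, 0.1], [0, 0, 0], 4.5],
  [[0, 0, 0.1], [0, 0, 0], 4.5],
  [[0, 0, 0.1], [0, 0, 0], 4.5],
  [[0, 0, 0.1], [0, 0, 0], 4.5],
])

```text
time_s: 17.48
position: [0.4584, 0.0238, 0.0421]
eef_rot: [180.0, 0.0, 88.9]
force: [0.8, 0.2, -1.3]
finger_gap: 0.594
```

Emit:
arm_command([
  [[0, 0, 0.05], [0, 0, 0], 4.5],
  [[0, 0, 0.1], [0, 0, 0], 4.5],
  [[0, 0, 0.1], [0, 0, 0], 4.5],
  [[0, 0, 0.1], [0, 0, 0], 4.5],
  [[0, 0, 0.1], [0, 0, 0], 4.5],
])

```text
time_s: 17.9
position: [0.4585, 0.0238, 0.0416]
eef_rot: [180.0, 0.0, 88.9]
force: [-0.8, -0.6, 8.3]
finger_gap: 0.597
```

The force reads 8 N upward, so the jar is on the floor. I release, holding the height.

Emit:
arm_command([
  [[0, 0, 0], [0, 0, 0], 5.8],
  [[0, 0, 0], [0, 0, 0], 6.3],
  [[0, 0, 0], [0, 0, 0], 6.8],
  [[0, 0, 0], [0, 0, 0], 7.2],
  [[0, 0, 0], [0, 0, 0], 7.2],
])

```text
time_s: 18.32
position: [0.4584, 0.0238, 0.041]
eef_rot: [-180.0, 0.0, 88.9]
force: [-0.6, -0.5, -0.5]
finger_gap: 0.769
```

Emit:
arm_command([
  [[0, 0, 0], [0, 0, 0], 7.2],
  [[0, 0, -1], [0, 0, 0], 7.2],
  [[0, 0, -3], [0, 0, 0], 7.2],
  [[0, 0, -5.5], [0, 0, 0], 7.2],
  [[0, 0, -8], [0, 0, 0], 7.2],
])

```text
time_s: 18.73
position: [0.4577, 0.0239, 0.1217]
eef_rot: [-179.9, 0.0, 88.9]
force: [0.5, -0.3, -0.3]
finger_gap: 0.773
```

Emit:
arm_command([
  [[0, 0, -2.5], [0, 0, 0], 9.3],
  [[0, 0, -5], [0, 0, 0], 9.3],
  [[0, 0, -7], [0, 0, 0], 9.3],
  [[0, 0, -8.5], [0, 0, 0], 9.3],
  [[0, 0, -9], [0, 0, 0], 9.3],
])

```text
time_s: 19.15
position: [0.4591, 0.0238, 0.2131]
eef_rot: [179.8, 0.0, 88.9]
force: [-0.0, 0.0, -0.4]
finger_gap: 0.998
```

```bash
python3 -c "
from h import *
to(.6619,-.068,.2,90)
f=grab('side'); save(f['img'],'pics/s5.png')
"
```

```text
t 19.15 pos [0.4591 0.0238 0.2131] rpy [179.82   0.    88.89] gap 92.8 F [-0.   0.  -0.4]
shift cm [-8.79 20.45  1.37] turn [ 0.003  0.    -0.019]
```

View pics/s5.png

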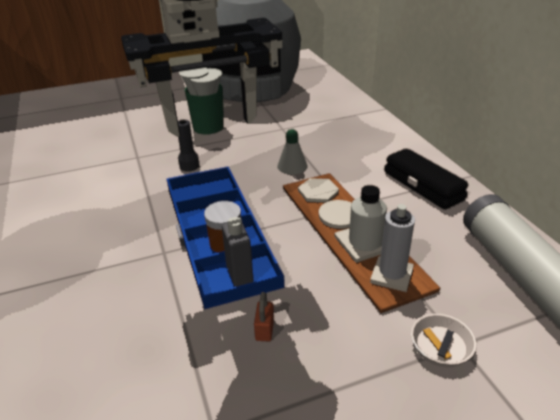

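The flask stands in the crate at (238,250) and the jar at (222,228). Next is the bottle.

Emit:
arm_command([
  [[-1.1, 2.5, 0], [0, 0, 0], 9.3],
  [[-2.6, 6, 0], [0, 0, -0.01], 9.3],
  [[-4.1, 9.5, 0], [0, 0, -0.02], 9.3],
  [[-5.6, 13, 0], [0, 0, -0.02], 9.3],
  [[-7, 16.4, 0], [0, 0, -0.02], 9.3],
])

```text
time_s: 19.62
position: [0.6221, -0.0506, 0.2095]
eef_rot: [-179.9, 0.0, 90.0]
force: [0.0, 1.0, 0.2]
finger_gap: 1.0
```

```bash
python3 -c "
from h import *
to(.6619,-.068,.13,90)
"
```

```text
t 19.62 pos [ 0.6221 -0.0506  0.2095] rpy [-1.799e+02  3.000e-02  9.004e+01] gap 93.0 F [0.  1.  0.2]
shift cm [-1.74  3.99  7.94] turn [-0.002  0.001  0.001]
```

Emit:
arm_command([
  [[-0.9, 2.2, 0], [0, 0, 0], 9.3],
  [[-1.7, 4, 1], [0, 0, 0], 9.3],
  [[-1.7, 4, 4], [0, 0, 0], 9.3],
  [[-1.7, 4, 6.5], [0, 0, 0], 9.3],
  [[-1.7, 4, 8], [0, 0, 0], 9.3],
])

```text
time_s: 20.03
position: [0.6594, -0.0665, 0.1264]
eef_rot: [-179.7, -0.0, 90.1]
force: [0.0, -0.1, -1.2]
finger_gap: 0.999
```

```bash
python3 -c "
from h import *
to(.6619,-.068,.044,90)
"
```

```text
t 20.03 pos [ 0.6594 -0.0665  0.1264] rpy [-179.72   -0.     90.06] gap 92.9 F [ 0.  -0.1 -1.2]
shift cm [-0.15  0.29  8.24] turn [-0.005 -0.     0.001]
```

Emit:
arm_command([
  [[-0.1, 0.1, 2], [0, 0, 0], 9.3],
  [[-0.1, 0.2, 4.5], [0, 0, 0], 9.3],
  [[-0.1, 0.2, 6.5], [0, 0, 0], 9.3],
  [[-0.1, 0.2, 7.7], [0, 0, 0], 9.3],
  [[-0.1, 0.2, 8.2], [0, 0, 0], 9.3],
])

```text
time_s: 20.45
position: [0.6613, -0.067, 0.0458]
eef_rot: [-179.7, -0.0, 90.1]
force: [-0.9, 0.4, 0.6]
finger_gap: 0.999
```

Emit:
arm_command([
  [[0, 0, 0], [0, 0, 0], 7],
  [[0, 0, 0], [0, 0, 0], 4.5],
  [[0, 0, 0], [0, 0, 0], 4.5],
  [[0, 0, 0], [0, 0, 0], 4.5],
  [[0, 0, 0], [0, 0, 0], 4.5],
], newtons=20)

```text
time_s: 20.87
position: [0.6636, -0.0674, 0.0502]
eef_rot: [179.9, 0.0, 90.0]
force: [-0.3, -0.6, -0.3]
finger_gap: 0.694
```

Emit:
arm_command([
  [[0, 0, 0], [0, 0, 0], 4.5],
  [[0, 0, 0], [0, 0, 0], 4.5],
  [[0, 0, 0], [0, 0, 0], 4.5],
  [[0, 0, 0], [0, 0, 0], 4.5],
  [[0, 0, 0], [0, 0, 0], 4.5],
])

```text
time_s: 21.28
position: [0.6631, -0.0674, 0.0497]
eef_rot: [180.0, 0.0, 90.1]
force: [-1.5, -0.8, 5.7]
finger_gap: 0.576
```

Emit:
arm_command([
  [[0, 0, 0], [0, 0, 0], 4.5],
  [[0, 0, 0], [0, 0, 0], 4.5],
  [[0, 0, 0], [0, 0, 0], 4.5],
  [[0, 0, 0], [0, 0, 0], 4.5],
  [[0, 0, 0], [0, 0, 0], 4.5],
])

```text
time_s: 21.7
position: [0.6631, -0.0674, 0.0497]
eef_rot: [180.0, 0.0, 90.1]
force: [-2.6, -0.7, 6.7]
finger_gap: 0.572
```

Emit:
arm_command([
  [[0, 0, -0.5], [0, 0, 0], 4.5],
  [[0, 0, -2], [0, 0, 0], 4.5],
  [[0, 0, -4.5], [0, 0, 0], 4.5],
  [[0, 0, -7], [0, 0, 0], 4.5],
  [[0, 0, -9.5], [0, 0, 0], 4.5],
])

```text
time_s: 22.12
position: [0.6627, -0.0672, 0.1449]
eef_rot: [-179.9, -0.0, 90.1]
force: [0.7, -0.2, -1.4]
finger_gap: 0.575
```

```bash
python3 -c "
from h import *
to(.459,.1035,.18,89)
f=grab('side'); save(f['img'][60:270,200:480].repeat(2,0).repeat(2,1),'pics/s6.png')
"
```

```text
t 22.12 pos [ 0.6627 -0.0672  0.1449] rpy [-1.7994e+02 -2.0000e-02  9.0070e+01] gap 53.5 F [ 0.7 -0.2 -1.4]
shift cm [ 17.09 -20.35  -3.49] turn [-0.001 -0.     0.019]
```

View pics/s6.png

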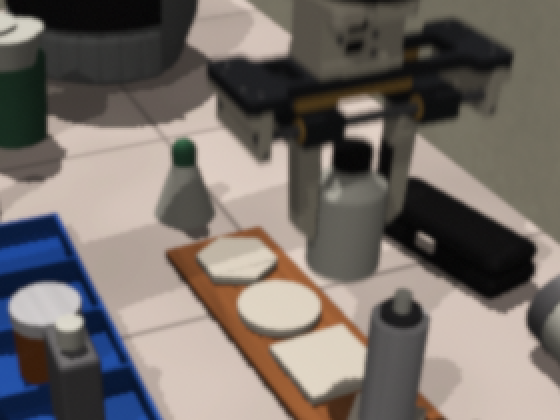

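The bottle hangs upright at (345,210). I carry it to the second compartment from the left.

Emit:
arm_command([
  [[1, -1.2, -1], [0, 0, 0], 4.5],
  [[2.7, -3.2, -2], [0, 0, 0], 4.5],
  [[4.8, -5.7, -2], [0, 0, 0], 4.5],
  [[6.9, -8.2, -2], [0, 0, 0], 4.5],
  [[9, -10.7, -2], [0, 0, 0], 4.5],
])

```text
time_s: 22.58
position: [0.5541, 0.0235, 0.164]
eef_rot: [-180.0, -0.0, 90.0]
force: [0.1, 0.2, -2.3]
finger_gap: 0.572
```

Emit:
arm_command([
  [[2, -2.4, 0], [0, 0, 0], 4.5],
  [[4.1, -4.9, 0], [0, 0, 0.01], 4.5],
  [[6.1, -7.2, 0], [0, 0, 0.02], 4.5],
  [[7.5, -8.8, 0], [0, 0, 0.02], 4.5],
  [[8.1, -9.6, 0], [0, 0, 0.02], 4.5],
])

```text
time_s: 23.0
position: [0.4571, 0.1054, 0.1642]
eef_rot: [-179.9, -0.0, 89.1]
force: [0.0, -0.6, -1.1]
finger_gap: 0.575
```

```bash
python3 -c "
from h import *
to(.459,.1035,.037,89)
"
```

```text
t 23.0 pos [0.4571 0.1054 0.1642] rpy [-179.95   -0.     89.11] gap 53.4 F [ 0.  -0.6 -1.1]
shift cm [-0.19  0.21 12.72] turn [-0.001 -0.     0.002]
```

Emit:
arm_command([
  [[-0.1, 0, 2], [0, 0, 0], 4.5],
  [[-0.2, 0, 5], [0, 0, 0], 4.5],
  [[-0.2, 0, 8], [0, 0, 0], 4.5],
  [[-0.2, 0, 10.5], [0, 0, 0], 4.5],
  [[-0.2, 0, 11.7], [0, 0, 0], 4.5],
])

```text
time_s: 23.42
position: [0.4591, 0.1011, 0.0446]
eef_rot: [-179.9, 0.0, 88.9]
force: [-0.1, 1.4, -1.1]
finger_gap: 0.576
```

Emit:
arm_command([
  [[0, 0, 0.1], [0, 0, 0], 4.5],
  [[0, 0, 0.2], [0, 0, 0], 4.5],
  [[0, 0, 0.3], [0, 0, 0], 4.5],
  [[0, 0, 0.4], [0, 0, 0], 4.5],
  [[0, 0, 0.4], [0, 0, 0], 4.5],
])

```text
time_s: 23.83
position: [0.4605, 0.1015, 0.0439]
eef_rot: [179.9, -0.0, 88.9]
force: [-0.3, 0.5, -1.0]
finger_gap: 0.575
```

Emit:
arm_command([
  [[0.1, 0, 0.1], [0, 0, 0], 4.5],
  [[0.1, 0, 0.2], [0, 0, 0], 4.5],
  [[0.1, 0, 0.3], [0, 0, 0], 4.5],
  [[0.1, 0, 0.4], [0, 0, 0], 4.5],
  [[0.1, 0, 0.5], [0, 0, 0], 4.5],
])

```text
time_s: 24.25
position: [0.4599, 0.1025, 0.038]
eef_rot: [180.0, 0.0, 88.9]
force: [-0.5, 0.1, -1.9]
finger_gap: 0.572
```

Emit:
arm_command([
  [[0, 0, 0.1], [0, 0, 0], 4.5],
  [[0, 0, 0.1], [0, 0, 0], 4.5],
  [[0, 0, 0.1], [0, 0, 0], 4.5],
  [[0, 0, 0.1], [0, 0, 0], 4.5],
  [[0, 0, 0.1], [0, 0, 0], 4.5],
])

```text
time_s: 24.67
position: [0.4599, 0.1026, 0.0371]
eef_rot: [-180.0, 0.0, 88.9]
force: [-1.1, -0.4, -1.2]
finger_gap: 0.573
```

Emit:
arm_command([
  [[0, 0, 0.05], [0, 0, 0], 4.5],
  [[0, 0, 0.1], [0, 0, 0], 4.5],
  [[0, 0, 0.1], [0, 0, 0], 4.5],
  [[0, 0, 0.1], [0, 0, 0], 4.5],
  [[0, 0, 0.1], [0, 0, 0], 4.5],
])

```text
time_s: 25.08
position: [0.4599, 0.1025, 0.0366]
eef_rot: [180.0, 0.0, 88.9]
force: [-0.3, -0.2, 7.6]
finger_gap: 0.573
```

The bottle has reached the floor, with 7.6 N upward. I release it and back off.

Emit:
arm_command([
  [[0, 0, 0], [0, 0, 0], 5.7],
  [[0, 0, 0], [0, 0, 0], 6.2],
  [[0, 0, 0], [0, 0, 0], 6.8],
  [[0, 0, 0], [0, 0, 0], 7.2],
  [[0, 0, 0], [0, 0, 0], 7.2],
])

```text
time_s: 25.5
position: [0.4599, 0.1025, 0.036]
eef_rot: [-180.0, 0.0, 88.9]
force: [0.2, 0.1, -0.1]
finger_gap: 0.767
```

Emit:
arm_command([
  [[0, 0, 0], [0, 0, 0], 7.2],
  [[0, 0, -1], [0, 0, 0], 7.2],
  [[0, 0, -3], [0, 0, 0], 7.2],
  [[0, 0, -5.5], [0, 0, 0], 7.2],
  [[0, 0, -8], [0, 0, 0], 7.2],
])

```text
time_s: 25.92
position: [0.4592, 0.1026, 0.1166]
eef_rot: [-179.9, 0.0, 88.9]
force: [0.5, 0.6, -1.1]
finger_gap: 0.771
```

Emit:
arm_command([
  [[0, 0, -2.5], [0, 0, 0], 9.3],
  [[0, 0, -5], [0, 0, 0], 9.3],
  [[0, 0, -7.5], [0, 0, 0], 9.3],
  [[0, 0, -9.2], [0, 0, 0], 9.3],
  [[0, 0, -10], [0, 0, 0], 9.3],
])

```text
time_s: 26.33
position: [0.4605, 0.1027, 0.2182]
eef_rot: [179.8, -0.0, 88.9]
force: [-0.1, -0.2, -0.0]
finger_gap: 0.998
```

```bash
python3 -c "
from h import *
to(.6659,-.143,.2,90)
"
```

```text
t 26.33 pos [0.4605 0.1027 0.2182] rpy [ 1.7984e+02 -3.0000e-02  8.8890e+01] gap 92.8 F [-0.1 -0.2 -0. ]
shift cm [-24.17  21.     1.87] turn [ 0.003 -0.    -0.019]
```

Emit:
arm_command([
  [[-1.6, 1.4, 0], [0, 0, 0], 9.3],
  [[-4, 3.5, 0], [0, 0, -0.01], 9.3],
  [[-6.6, 5.7, 0], [0, 0, -0.02], 9.3],
  [[-9.3, 8, 0], [0, 0, -0.02], 9.3],
  [[-12, 10.4, 0], [0, 0, -0.02], 9.3],
])

```text
time_s: 26.75
position: [0.5619, -0.0209, 0.2154]
eef_rot: [-179.9, 0.0, 90.1]
force: [1.2, 1.0, 0.1]
finger_gap: 0.995
```

Emit:
arm_command([
  [[-2.7, 2.3, 0], [0, 0, 0], 9.3],
  [[-5.4, 4.6, 0], [0, 0, 0], 9.3],
  [[-8.2, 7, 0], [0, 0, 0], 9.3],
  [[-10.4, 8.8, 0], [0, 0, 0], 9.3],
  [[-12, 10.2, 0], [0, 0, 0], 9.3],
])

```text
time_s: 27.17
position: [0.6645, -0.1425, 0.2145]
eef_rot: [-179.9, 0.0, 89.9]
force: [0.1, 0.7, -0.9]
finger_gap: 1.0
```

```bash
python3 -c "
from h import *
to(.6659,-.143,.05,90)
f=grab('scene'); save(f['img'],'pics/c2.png')
"
```

```text
t 27.17 pos [ 0.6645 -0.1425  0.2145] rpy [-1.7992e+02  4.0000e-02  8.9910e+01] gap 93.0 F [ 0.1  0.7 -0.9]
shift cm [-0.04  0.16 16.45] turn [-0.001  0.001 -0.002]
```

View pics/c2.png

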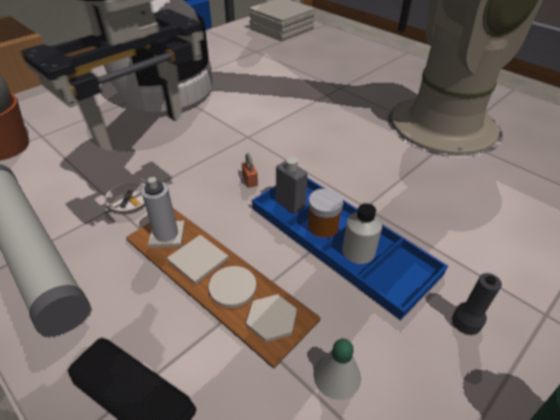

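The scene view shows the flask at (290,185), the jar at (325,212) and the bottle at (362,235), upright in their compartments; only the can is left, at (160,210).

Emit:
arm_command([
  [[0, 0.1, 2.5], [0, 0, 0], 9.3],
  [[0, 0.1, 5], [0, 0, 0], 9.3],
  [[0, 0.1, 7.5], [0, 0, 0], 9.3],
  [[0, 0.1, 9.5], [0, 0, 0], 9.3],
  [[0, 0.1, 11], [0, 0, 0], 9.3],
])

```text
time_s: 27.63
position: [0.6632, -0.139, 0.103]
eef_rot: [-179.8, -0.0, 90.1]
force: [-0.4, -0.5, -0.2]
finger_gap: 1.001
```

Emit:
arm_command([
  [[0, 0, 1.5], [0, 0, 0], 9.3],
  [[0, 0, 3], [0, 0, 0], 9.3],
  [[0, 0, 4.3], [0, 0, 0], 9.3],
  [[0, 0, 5.2], [0, 0, 0], 9.3],
  [[0, 0, 5.5], [0, 0, 0], 9.3],
])

```text
time_s: 28.05
position: [0.6636, -0.139, 0.049]
eef_rot: [-179.8, -0.0, 90.1]
force: [-0.6, -0.7, 0.1]
finger_gap: 1.005
```

Emit:
arm_command([
  [[0, 0, 0], [0, 0, 0], 7],
  [[0, 0, 0], [0, 0, 0], 5],
  [[0, 0, 0], [0, 0, 0], 3],
  [[0, 0, 0], [0, 0, 0], 3],
  [[0, 0, 0], [0, 0, 0], 3],
], newtons=20)

```text
time_s: 28.47
position: [0.6651, -0.1395, 0.0518]
eef_rot: [179.9, 0.0, 90.0]
force: [0.2, 0.4, 0.5]
finger_gap: 0.686
```

Emit:
arm_command([
  [[0, 0, 0], [0, 0, 0], 3],
  [[0, 0, 0], [0, 0, 0], 3],
  [[0, 0, 0], [0, 0, 0], 3],
  [[0, 0, 0], [0, 0, 0], 3],
  [[0, 0, 0], [0, 0, 0], 3],
])

```text
time_s: 28.88
position: [0.6649, -0.1393, 0.0512]
eef_rot: [180.0, 0.0, 90.1]
force: [-0.1, 0.0, 1.0]
finger_gap: 0.428
```

Emit:
arm_command([
  [[0, 0, 0], [0, 0, 0], 3],
  [[0, 0, 0], [0, 0, 0], 3],
  [[0, 0, 0], [0, 0, 0], 3],
  [[0, 0, 0], [0, 0, 0], 3],
  [[0, 0, 0], [0, 0, 0], 3],
])

```text
time_s: 29.3
position: [0.6649, -0.1393, 0.0513]
eef_rot: [180.0, 0.0, 90.1]
force: [0.1, -0.8, 2.6]
finger_gap: 0.425
```

The fingers hold the can at 39.5 mm, with the tool about 3.7 mm to its left but the contact still within the pads. I'll allow for that when placing.

Emit:
arm_command([
  [[0, 0, -0.5], [0, 0, 0], 3],
  [[0, 0, -2], [0, 0, 0], 3],
  [[0, 0, -4.5], [0, 0, 0], 3],
  [[0, 0, -7.2], [0, 0, 0], 3],
  [[0, 0, -10], [0, 0, 0], 3],
])

```text
time_s: 29.72
position: [0.6637, -0.1391, 0.1515]
eef_rot: [-179.9, -0.0, 90.1]
force: [1.0, -0.7, -0.9]
finger_gap: 0.428
```

Emit:
arm_command([
  [[0, 0, -2], [0, 0, 0], 3],
  [[0, 0, -3.5], [0, 0, 0], 3],
  [[0, 0, -4.5], [0, 0, 0], 3],
  [[0, 0, -5], [0, 0, 0], 3],
  [[0, 0, -5], [0, 0, 0], 3],
])

```text
time_s: 30.13
position: [0.6648, -0.1394, 0.2018]
eef_rot: [180.0, 0.0, 90.1]
force: [0.1, 0.4, -1.3]
finger_gap: 0.429
```

```bash
python3 -c "
from h import *
to(.460,.187,.2,89)
f=grab('side'); save(f['img'],'pics/s7.png')
"
```

```text
t 30.13 pos [ 0.6648 -0.1394  0.2018] rpy [1.7996e+02 2.0000e-02 9.0050e+01] gap 39.9 F [ 0.1  0.4 -1.3]
shift cm [ 32.66 -20.45   0.15] turn [0.001 0.    0.018]
```

View pics/s7.png

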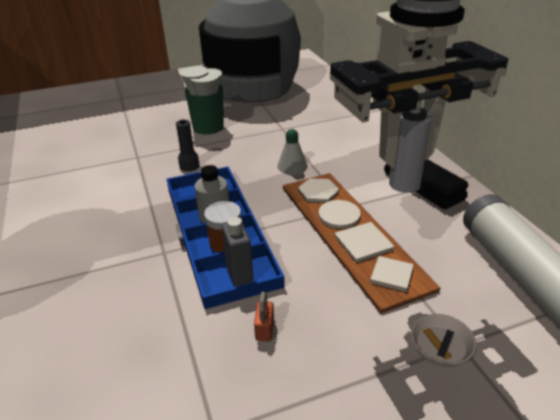

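The can hangs upright at (408,155) over its tile at (393,272). I carry it to the left-most compartment.

Emit:
arm_command([
  [[1.2, -0.7, 0], [0, 0, 0], 3],
  [[3.5, -2.2, 0], [0, 0, 0], 3],
  [[6, -3.7, 0], [0, 0, 0], 3],
  [[8.7, -5.4, 0], [0, 0, 0], 3],
  [[11.5, -7.2, 0], [0, 0, 0], 3],
])

```text
time_s: 30.6
position: [0.5905, -0.0228, 0.1998]
eef_rot: [-179.9, -0.0, 90.0]
force: [0.1, -1.2, -1.1]
finger_gap: 0.431
```

Emit:
arm_command([
  [[2.8, -1.7, 0], [0, 0, 0], 3],
  [[5.6, -3.5, 0], [0, 0, 0], 3],
  [[8.4, -5.2, 0], [0, 0, 0], 3],
  [[11, -6.9, 0], [0, 0, 0], 3],
  [[13.2, -8.3, 0], [0, 0, 0], 3],
])

```text
time_s: 31.02
position: [0.5065, 0.1098, 0.2002]
eef_rot: [-179.9, -0.0, 90.2]
force: [-0.7, -0.3, -1.7]
finger_gap: 0.427
```

```bash
python3 -c "
from h import *
to(.460,.187,.2,89)
"
```

```text
t 31.02 pos [0.5065 0.1098 0.2002] rpy [-1.7988e+02 -1.0000e-02  9.0170e+01] gap 39.8 F [-0.7 -0.3 -1.7]
shift cm [ 7.73 -4.63  0.03] turn [-0.002 -0.     0.02 ]
```

Emit:
arm_command([
  [[2, -1.2, 0], [0, 0, 0], 3],
  [[4.3, -2.6, 0], [0, 0, 0.01], 3],
  [[6.2, -3.8, 0], [0, 0, 0.02], 3],
  [[7.5, -4.6, 0], [0, 0, 0.02], 3],
  [[7.8, -4.7, 0], [0, 0, 0.02], 3],
])

```text
time_s: 31.43
position: [0.4593, 0.1882, 0.2005]
eef_rot: [-179.9, -0.0, 89.2]
force: [-0.7, 0.4, 0.0]
finger_gap: 0.426
```

Emit:
arm_command([
  [[0, 0, 1.5], [0, 0, 0], 3],
  [[0, 0, 3.5], [0, 0, 0], 3],
  [[0, 0, 6], [0, 0, 0], 3],
  [[0, 0, 8.5], [0, 0, 0], 3],
  [[0, 0, 10], [0, 0, 0], 3],
])

```text
time_s: 31.85
position: [0.4611, 0.1844, 0.0986]
eef_rot: [-179.8, 0.1, 88.9]
force: [-0.5, -0.3, -0.5]
finger_gap: 0.426
```

```bash
python3 -c "
from h import *
to(.460,.187,.039,89)
"
```

```text
t 31.85 pos [0.4611 0.1844 0.0986] rpy [-1.7983e+02  7.0000e-02  8.8900e+01] gap 39.6 F [-0.5 -0.3 -0.5]
shift cm [ 0.26 -0.09  5.96] turn [-0.003  0.001 -0.002]
```

Emit:
arm_command([
  [[0.1, 0, 1.2], [0, 0, 0], 3],
  [[0.2, 0, 2.5], [0, 0, 0], 3],
  [[0.2, 0, 3.8], [0, 0, 0], 3],
  [[0.2, 0, 4.7], [0, 0, 0], 3],
  [[0.2, 0, 5], [0, 0, 0], 3],
])

```text
time_s: 32.27
position: [0.4615, 0.1869, 0.0495]
eef_rot: [-179.9, 0.1, 88.9]
force: [-0.1, -0.5, -1.0]
finger_gap: 0.427
```

Emit:
arm_command([
  [[0, 0, 0.1], [0, 0, 0], 3],
  [[0, 0, 0.2], [0, 0, 0], 3],
  [[0, 0, 0.3], [0, 0, 0], 3],
  [[0, 0, 0.4], [0, 0, 0], 3],
  [[0, 0, 0.4], [0, 0, 0], 3],
])

```text
time_s: 32.68
position: [0.4626, 0.1875, 0.0474]
eef_rot: [180.0, -0.0, 88.9]
force: [-0.8, 1.2, -1.9]
finger_gap: 0.427
```

Emit:
arm_command([
  [[0, 0, 0.2], [0, 0, 0], 3],
  [[0, 0, 0.4], [0, 0, 0], 3],
  [[0, 0, 0.6], [0, 0, 0], 3],
  [[0, 0, 0.7], [0, 0, 0], 3],
  [[0, 0, 0.7], [0, 0, 0], 3],
])

```text
time_s: 33.1
position: [0.4622, 0.1875, 0.0398]
eef_rot: [-180.0, 0.0, 88.9]
force: [0.4, -0.2, -0.7]
finger_gap: 0.425
```

Emit:
arm_command([
  [[0, 0, 0.1], [0, 0, 0], 3],
  [[0, 0, 0.1], [0, 0, 0], 3],
  [[0, 0, 0.1], [0, 0, 0], 3],
  [[0, 0, 0.1], [0, 0, 0], 3],
  [[0, 0, 0.1], [0, 0, 0], 3],
])

```text
time_s: 33.52
position: [0.4624, 0.1875, 0.0391]
eef_rot: [180.0, -0.0, 88.9]
force: [-0.0, 0.2, -1.0]
finger_gap: 0.428
```

Emit:
arm_command([
  [[0, 0, 0.05], [0, 0, 0], 3],
  [[0, 0, 0.1], [0, 0, 0], 3],
  [[0, 0, 0.1], [0, 0, 0], 3],
  [[0, 0, 0.1], [0, 0, 0], 3],
  [[0, 0, 0.1], [0, 0, 0], 3],
])

```text
time_s: 33.93
position: [0.4624, 0.1875, 0.0382]
eef_rot: [180.0, -0.0, 88.9]
force: [-0.5, -1.2, -0.2]
finger_gap: 0.427
```

Emit:
arm_command([
  [[0, 0, 0.05], [0, 0, 0], 3],
  [[0, 0, 0.1], [0, 0, 0], 3],
  [[0, 0, 0.1], [0, 0, 0], 3],
  [[0, 0, 0.1], [0, 0, 0], 3],
  [[0, 0, 0.1], [0, 0, 0], 3],
])

```text
time_s: 34.35
position: [0.4625, 0.1875, 0.038]
eef_rot: [179.9, 0.0, 88.9]
force: [-3.1, -1.5, 17.1]
finger_gap: 0.432
```

The can is on the floor, with 17 N upward. I ease up slightly, release and back off.

Emit:
arm_command([
  [[0, 0, -0.05], [0, 0, 0], 4.2],
  [[0, 0, -0.1], [0, 0, 0], 4.8],
  [[0, 0, -0.1], [0, 0, 0], 5.4],
  [[0, 0, -0.1], [0, 0, 0], 6],
  [[0, 0, -0.1], [0, 0, 0], 6],
])

```text
time_s: 34.77
position: [0.4624, 0.1875, 0.038]
eef_rot: [-180.0, 0.0, 88.9]
force: [-0.7, 0.5, 0.4]
finger_gap: 0.636
```

Emit:
arm_command([
  [[0, 0, 0], [0, 0, 0], 6],
  [[0, 0, -1], [0, 0, 0], 6],
  [[0, 0, -3], [0, 0, 0], 6],
  [[0, 0, -5.5], [0, 0, 0], 6],
  [[0, 0, -8], [0, 0, 0], 6],
])

```text
time_s: 35.18
position: [0.4618, 0.1874, 0.1186]
eef_rot: [-179.9, 0.0, 88.9]
force: [-0.3, 0.0, 0.5]
finger_gap: 0.649
```

Emit:
arm_command([
  [[0, 0, -2.5], [0, 0, 0], 6],
  [[0, 0, -5], [0, 0, 0], 6],
  [[0, 0, -7.5], [0, 0, 0], 6],
  [[0, 0, -10], [0, 0, 0], 6],
  [[0, 0, -12], [0, 0, 0], 6],
])

```text
time_s: 35.6
position: [0.4624, 0.1875, 0.2399]
eef_rot: [180.0, -0.0, 88.9]
force: [1.1, 0.7, -0.2]
finger_gap: 0.649
```

Emit:
arm_command([
  [[0, 2.5, 0], [0, 0, 0], 6],
  [[0, 5, 0], [0, 0, 0], 6],
  [[0, 7.5, 0], [0, 0, 0], 6],
  [[0, 9.5, 0], [0, 0, 0], 6],
  [[0, 11, 0], [0, 0, 0], 6],
])

```text
time_s: 36.02
position: [0.5741, 0.1849, 0.2378]
eef_rot: [180.0, 0.0, 88.9]
force: [0.2, -0.3, -0.1]
finger_gap: 0.644
```

Run:
```python
from h import *
from scipy.optimize import least_squares
c0=np.array([.457,.0635]); a=np.radians(-1.1); ex=np.array([np.cos(a),np.sin(a)]); ey=np.array([-np.sin(a),np.cos(a)])
for n in ['scene','side']:
    f=grab(n); save(f['img'],f'pics/{n}_end.png'); f,P=cloud(n)
    roi=(P[...,0]>.39)&(P[...,0]<.53)&(P[...,2]>.03)&(P[...,2]<.15)
    X=P[roi]
    for nm,y0,y1,r,zb,zt in [('flask',-.095,-.02,0,.03,.09),('jar',-.015,.06,.028,.03,.055),('bottle',.065,.142,.027,.03,.069),('can',.145,.225,.02,.03,.1)]:
        A=X[(X[:,1]>y0)&(X[:,1]<y1)]; top=np.percentile(A[:,2],99.5); T=A[A[:,2]>top-.006][:,:2].mean(0)
        B=A[(A[:,2]>zb)&(A[:,2]<zt)]; o=''
        if r:
            for lo,hi in [(zb,zt),(zb,(zb+zt)/2),((zb+zt)/2,zt)]:
                b=B[(B[:,2]>lo)&(B[:,2]<hi)]
                q=least_squares(lambda p:np.hypot(b[:,0]-p[0],b[:,1]-p[1])-r,b[:,:2].mean(0),loss='soft_l1',f_scale=.002).x
                o+=f" ({(q-c0)@ex*1000:.1f},{(q-c0)@ey*1000:.1f})"
        print(n,nm,'top',top.round(4),'cap crate xy mm',((T-c0)@ex*1000).round(1),((T-c0)@ey*1000).round(1),'axis full/low/high',o)
s=robot.sense(); print(s['time_s'],s['position'],s['force'])
```

```text
scene flask top 0.1078 cap crate xy mm 5.8 -116.0 axis full/low/high 
scene jar top 0.0705 cap crate xy mm 4.9 -37.5 axis full/low/high  (1.6,-40.1) (1.5,-40.1) (1.6,-40.0)
scene bottle top 0.0881 cap crate xy mm 15.1 40.9 axis full/low/high  (2.3,38.8) (2.3,38.8) (2.2,38.9)
scene can top 0.1206 cap crate xy mm 5.0 121.4 axis full/low/high  (3.2,120.6) (3.2,120.6) (3.1,120.6)
side flask top 0.1076 cap crate xy mm 2.7 -121.9 axis full/low/high 
side jar top 0.0705 cap crate xy mm 0.8 -41.7 axis full/low/high  (3.1,-39.3) (3.1,-39.2) (3.1,-39.4)
side bottle top 0.1021 cap crate xy mm 1.3 34.8 axis full/low/high  (1.8,38.4) (1.7,38.5) (1.8,38.4)
side can top 0.1206 cap crate xy mm 1.9 116.7 axis full/low/high  (2.8,120.3) (3.1,120.0) (2.7,120.3)
36.1167 [0.57421884 0.18485435 0.23736574] [-0.89201466  0.26367039 -0.56887494]
```

View pics/side_end.png

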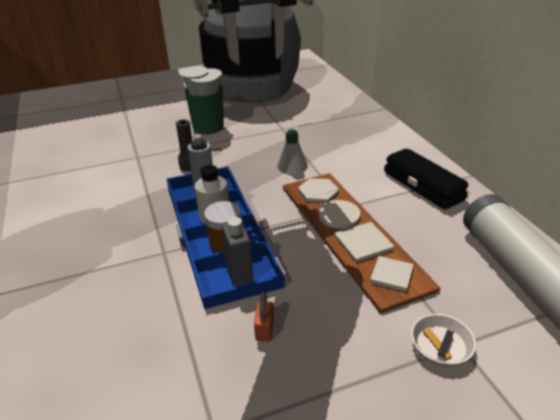

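View pics/scene_end.png

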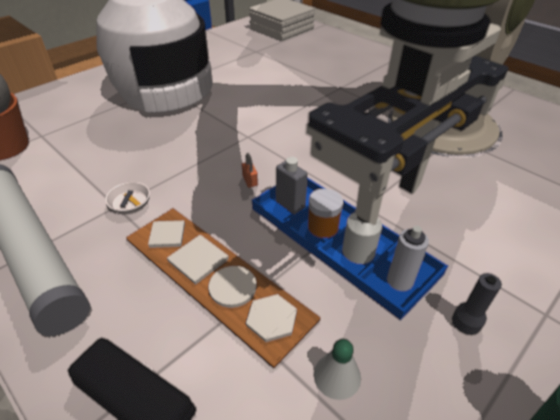

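All four things stand upright with their axes within about 3 mm of the compartment centres (for the flask I only have its cap position, 3–6 mm off). Their tops are at the heights expected from the crate floor. In the scene view a finger hides the bottle cap at (368,200), which is why its top reads low there; the side view gives 0.102 m. I hand the job in.

```bash
python3 -c "
from h import *
print(robot.finish_job()); s=robot.sense(); print(s['time_s'],s['qvel'].round(2))"
```

```text
the job is handed in; nothing more can be done
None
the job is handed in; nothing more can be done
```

I moved all four things into the crate in reverse order and handed the job in about 36 s into the 102 s limit; no verdict was reported. From right to left, as the robot sees it, the compartments hold the flask, jar, bottle and can.

**Last checks:**
- **Position:** Two camera views put the jar, bottle and can axes within about 3 mm of their compartment centres. I only measured the flask by its cap, which read up to 6 mm off.
- **Height and tilt:** All four tops are at the height expected for standing on the crate floor. The upper and lower parts of the jar, bottle and can line up, so they stand straight. The flask looked upright in both pictures.
- **Released:** The gripper is open, clear of everything, and the force reading is about zero.

**What disagreed or needed mending:**
- **Jar:** My first two grips on the jar closed on its lid rim instead of the glass, so I gripped it again with the pads level with the lid.
- **Can:** I gripped the can 3.7 mm off-centre and corrected for that when placing it.
- **Crate position:** The two fixed cameras differed by about 3.5 mm on where the crate is. I used a value between them, weighted towards the wrist view.
- **Bottle:** Its top read low (0.088 m) in one final view because a finger hid the cap. The other view read 0.102 m, as expected.

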